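# Clear the light-box stage and hold its sprung shutter half open

## Task

Three ferrite cores are lying in the way of the sprung shutter on the light-box stage: take the hand scraper and use it, not your fingers, to sweep them off the bed into the catch tray along its edge, keeping the shutter shut meanwhile. Stand the scraper upright on the bench again, clear of the stage, and let go of it; then take the shutter's handle, slide the shutter to half open (its leading edge at the white line on the rail) and finish while still holding it there against its spring. Leave everything else on the bench where it is.

Things in the scene. Friction and masses are not known exactly. Their poses are not given: they have to be found in the camera images.
- stage: Fixed light-box stage, origin on the bench under it. Flat aluminium bed 130 x 300 mm (x from -60 to +70, y from -150 to +150 mm in its own axes; -x is the side nearest the robot), top 30 mm above the bench. Along its far edge (x +50 to +70) runs a dark steel rail 20 mm higher than the bed; a steel stop on the rail rises 12 mm more. Its near edge is open, above the catch tray.
- stage_tray (a point): Centre of the floor of the open steel catch tray fixed along the bed's near edge (stage x = -105, y = +25 mm; 4 mm above the bench). Inside 91 mm (stage x, from the bed's edge at -60 to -151) by 182 mm (y, from -66 to +116). End walls 28 mm, outer wall 36 mm above the bench: what is pushed over the bed's edge towards -x drops into it.
- stage_half (a point): Half mark: white line across the top of the rail at stage x = +60, y = 0 mm, 50 mm above the bench. The shutter is half open when its leading (+y) edge is level with it.
- shutter (a joint): Travel (m) of the sprung shutter along the stage's +y: 0 shut, 0.05 half, 0.10 fully open. The spring pushes it shut with about 3 N when shut, 8 N at half, 13 N fully open; let go, it slides shut. Steel plate 96 mm (x) by 90 mm (y), 8 mm thick, on the bed (top 38 mm above the bench), leading edge at stage y = -50 mm when shut; its shoe on the rail reaches 64 mm above the bench.
- shutter_handle (a point): Centre of the black upright handle block on the shutter: 40 mm (stage x) by 20 mm (stage y, the direction of travel), from 38 to 78 mm above the bench; the centre is 58 mm above the bench. It moves with the shutter; at stage x = -15 mm, y = -95 mm when shut and y = -45 mm at half.
- scraper_grip (a point): Hand scraper standing upright and loose on the bench, left or right of the stage, about 150 g. Foot (the blade) with flat faces: 28 mm in its x, 120 mm in its y, 34 mm high; above it a wooden handle block 24 mm in x, 50 mm in y, up to 90 mm. The point is on its centre line 65 mm above its underside; z is up.
- core_a_mid (a point): Loose dark ferrite core on the bed: round disc 21 mm diameter, 16 mm high. The point is its centre. All three lie at random between stage x = -42 and -10 mm, y = -20 and +60 mm (centres), clear of the rail.
- core_b_mid (a point): Loose dark ferrite core on the bed: 17 mm cube. The point is its centre. All three lie at random between stage x = -42 and -10 mm, y = -20 and +60 mm (centres), clear of the rail.
- core_c_mid (a point): Loose dark ferrite core on the bed: small wound bobbin with copper waist, 23 mm diameter, 19 mm high. The point is its centre. All three lie at random between stage x = -42 and -10 mm, y = -20 and +60 mm (centres), clear of the rail.
- spool: loose solder spool, 64 mm diameter, 55 mm high; bystander, may stand either left or right, origin under its centre.
- flux: small white bottle, 40 mm diameter, 110 mm high; bystander, origin under its centre.
- glue: small black bottle, 36 mm diameter, 100 mm high; bystander, origin under its centre.
- wool_pot: black pot of brass tip-cleaning wool, 68 mm diameter, 42 mm high; bystander, origin under its centre.
- pliers: pliers with red handles, lying, 130 mm long; bystander, origin under its centre.
- tin: low steel tin, 60 mm diameter, 30 mm high; bystander, origin under its centre.
- jar: small glass jar, 34 mm diameter, 40 mm high, standing on the far +y end of the stage's bed (in the stage's axes); bystander, origin under its centre.
Not all that is in view belongs to the job. Several things look just like the part that bears scraper_grip: the one meant starts nearest to the robot's base.

How it is judged (in metres and radians):
On the way, in this order (a step that is already met when the one before it is completed fails the run):
1. all three cores swept into the catch tray (x of core_a_mid in the frame of stage between -0.152 and -0.06 m and y of core_a_mid in the frame of stage between -0.067 and 0.117 m and z of each of core_a_mid, core_b_mid, core_c_mid in the frame of stage below 0.036 m and x of core_b_mid in the frame of stage between -0.152 and -0.06 m and y of core_b_mid in the frame of stage between -0.067 and 0.117 m and x of core_c_mid in the frame of stage between -0.152 and -0.06 m and y of core_c_mid in the frame of stage between -0.067 and 0.117 m), for 0.2 s.
2. the scraper stands upright on the bench, clear of the stage and let go (contact force between scraper and the fingers below 0.1 N and contact force between scraper and stage below 0.1 N and height (world z) of scraper_grip between 0.06 and 0.069 m and angle between scraper_grip's own z axis and vertical below 0.1 rad and linear speed of scraper below 0.02 m/s), for 0.2 s.
3. the shutter is held at half travel by the gripper (value of joint shutter between 0.042 and 0.058 m and velocity of joint shutter between -0.01 and 0.01 m/s and contact force between shutter and the fingers above 3 N and contact force between shutter and scraper below 0.1 N), for 0.3 s.
At the end, for the whole second after the job is handed in: The gripper is holding the shutter still (more than 3 N of contact) with its travel between 42 and 58 mm (half is 50 mm), all three cores lie at rest in the catch tray, and the scraper stands upright (within 0.1 rad) on the bench, not touching stage or gripper (all of step 1 and all of step 2 and all of step 3 and linear speed of each of core_a, core_b, core_c below 0.02 m/s); the arm keeps its last pose, push and grip.
It fails at once if the shutter is opened by more than 20 mm while a core is not yet in the catch tray (value of joint shutter above 0.02 m and not (x of core_a_mid in the frame of stage between -0.152 and -0.06 m and y of core_a_mid in the frame of stage between -0.067 and 0.117 m and z of each of core_a_mid, core_b_mid, core_c_mid in the frame of stage below 0.036 m and x of core_b_mid in the frame of stage between -0.152 and -0.06 m and y of core_b_mid in the frame of stage between -0.067 and 0.117 m and x of core_c_mid in the frame of stage between -0.152 and -0.06 m and y of core_c_mid in the frame of stage between -0.067 and 0.117 m)).
It fails at once if a core is touched by the gripper instead of the scraper (contact force between any of core_a, core_b, core_c and the fingers above 0.5 N or contact force between any of core_a, core_b, core_c and the arm above 0.5 N).
It fails at once if a bystander is moved by more than 30 mm (distance of any of spool, flux, glue, wool_pot, pliers, tin, jar from where it was at the start of the episode above 0.03 m).
It also fails if it takes over 58 s, if anything falls off the work surface, if the arm or the gripper's body presses on something with over 40 N, if the wrist force passes 120 N, or if a joint passes its speed limit or range.

## Robot

A 6-joint arm with a two-finger parallel gripper is mounted at the origin on the work surface. World frame = base frame: x ahead of the robot, y to its left, z up, the work surface at z = 0. Lengths are in m, angles in degrees, forces in N, time in s.
With the tool pointing down it reaches from about 0.375 to 0.9 m from the base axis. Payload 3.1 kg.
Tool frame: the origin (TCP) lies between the finger pads; the fingertips stand 19 mm ahead of it and the grasp point (between the pads) is the TCP; z points along the fingers, y is the direction in which the jaws open and shut (so a half turn about z gives the same grasp; the last joint's range is limited). The gripper opens to 87 mm and grips with 3 to 60 N. Pads are 19 mm wide; open, the fingers measure 117 mm over their backs; the gripper's body (75 mm by 190 mm) begins 51 mm behind the grasp point.
Start: joints at [-81.618, 30.224, 82.088, -0, 67.689, -10.227], TCP at [0.199, -0.592, 0.242] pointing down, gripper open.
Joint ranges: [-176.69, 176.69], [-43.24, 126.21], [12.49, 139.97], [-82, 262], [0, 151.66], [-163.58, 163.58]. Speed limits (degrees/s): [159.86, 159.86, 180, 180, 180, 180].

## Interface

Orientations are given as a 3x3 rotation matrix whose columns are the frame's x, y, z axes.
In Python, from rig import bot gives the robot as it stands. The module is installed in compiled form; this text tells all that it offers.
- The arm moves only by the tool play_rows, never from a script. Its argument "increments" is a list of rows, each an object with "dp": the shift along the world's x, y, z in mm, a list of three; "turn": the turn about the world's z in rad. In form: [{"dp": [tx, ty, tz], "turn": turn}, ...]. A call has exactly 5 rows; each row shifts and turns the pose as measured when the row begins; what a row does not reach is not made up. A row lasts 1/10 s, in which the tool goes at most 50 mm and 8.59 degrees, less where a joint would pass 70% of its speed; a pose out of reach is approached as far as the arm can. A call with a gripper value outside its range is refused whole. "claw" is the opening, from 0 (shut) to 1 (fully open), set as the call begins (left out, the last holds). The fingers move at their own pace and stop on an object; the grip force is fixed at half the most. Time passes only in rows, so rows that do not move let the fingers close, or fill a call up. It gives the time, the measured TCP pose, the force and the opening at its end, in the units of the state.
- bot.read_state(): the state, without advancing time (a new reading comes with each control period).
- bot.capture(name): name is "scene" or "top" or "wrist"; returns (picture, depth): 400x640x3 uint8, blue, green, red; 400x640 float32, m along the optical axis (not along the pixel's ray), 0 where there is no reading.
- bot.get_calibration(name): a dict with "K" (3x3 intrinsics, pixels), "xyz" and "attitude" of the camera in the world. Camera axes: x right, y up, looking along -z (the intrinsics and any distortion apply to the point x, -y, -z); pixel columns grow to the right and rows downward; lengths in m; the calibration is good to about 2 mm. The wrist camera is an equidistant fisheye: a pixel r from the principal point sees the ray r / f radians off the axis. A picture is of the moment at which its call begins: read the wrist's pose just before it. get_calibration takes no time and is no camera call; for the wrist camera it gives the pose at the moment of the call.
- bot.hand_in(): hands the job in, once; it reports no verdict.
The state is a dict: "time_s": time; "joint_positions": joint angles; "qvel": joint speeds; "tau": joint torques, N m; "position": TCP position; "tcp_rot": TCP orientation; "force": force on the tool from outside, world axes, zero at the start; "moment": the same for the moment, N m; "opening": opening from 0.0 (shut) to 1.0 (fully open).
Only numpy, scipy, OpenCV 4.12 (cv2) and the standard library are available. Lean on these libraries where they do the work, as an engineer would, in place of code of your own. Each camera call takes 0.05 s, during which the arm holds its last target.

## Working session

There is one attempt and no reset: what is moved stays moved. The work goes in short steps, Python scripts to look and compute and a tool call to move; the robot and the scene stay as the last step left them, time stands still between calls to the robot, and variables do not carry over. Pictures are saved under pics/ and viewed, and the job is handed in when it is done.

Besides the shell and the picture viewer there is one more tool, called by a JSON object that holds its "name" and its "arguments", one argument or row to a line. play_rows: Moves the arm, as the interface text tells. Its arguments: {"type":"object","properties":{"increments":{"type":"array"},"claw":{"type":"number"}},"required":["increments"]}

```bash
mkdir -p pics; cat > h.py <<'E'
import numpy as np, cv2
from rig import bot
np.set_printoptions(precision=4,suppress=True)
def cal(n):
    c=bot.get_calibration(n); return np.array(c["K"]),np.array(c["xyz"]),np.array(c["attitude"])
def ray(n,u,v,c=None):
    K,p,R=c or cal(n)
    x=(u-K[0,2])/K[0,0]; y=(v-K[1,2])/K[1,1]
    return p,R@np.array([x,-y,-1.0])
def onz(n,u,v,z,c=None):
    p,d=ray(n,u,v,c); return p+d*(z-p[2])/d[2]
def cloud(n,dep,c=None):
    K,p,R=c or cal(n)
    v,u=np.mgrid[:dep.shape[0],:dep.shape[1]]
    P=np.stack([(u-K[0,2])/K[0,0]*dep,-(v-K[1,2])/K[1,1]*dep,-dep],-1)
    return P@R.T+p
def proj(n,P,c=None):
    K,p,R=c or cal(n)
    q=(np.asarray(P)-p)@R; return np.stack([K[0,0]*q[...,0]/-q[...,2]+K[0,2],K[1,1]*-q[...,1]/-q[...,2]+K[1,2]],-1)
E
python3 - <<'E'
from h import *
for n in("scene","top"):
    c=bot.get_calibration(n); print(n,c)
    p,d=bot.capture(n); cv2.imwrite(f"pics/{n}0.png",p); np.save(f"{n}0.npy",d)
print(bot.read_state())
E
```

```text
scene {'K': array([[414.2007,   0.    , 315.8168],
       [  0.    , 414.2007, 196.0499],
       [  0.    ,   0.    ,   1.    ]]), 'xyz': array([1.2665, 0.1788, 1.1001]), 'attitude': array([[-0.1196, -0.8195,  0.5605],
       [ 0.9927, -0.1083,  0.0535],
       [ 0.0168,  0.5628,  0.8264]])}
top {'K': array([[400.2151,   0.    , 318.2413],
       [  0.    , 400.2151, 201.1558],
       [  0.    ,   0.    ,   1.    ]]), 'xyz': array([0.3147, 0.1278, 1.6089]), 'attitude': array([[ 0.013 ,  0.9835, -0.1804],
       [-0.9999,  0.0143,  0.0055],
       [ 0.008 ,  0.1803,  0.9836]])}
{'time_s': 0.1, 'joint_positions': array([-81.6181,  30.2734,  82.1485,   0.0001,  67.688 , -10.2269]), 'qvel': array([ 0.0031, -0.0754, -0.171 ,  0.0533, -0.02  , -0.0456]), 'tau': array([ -0.0004, -44.0985, -17.715 ,   0.0635,   0.0534,  -0.    ]), 'position': array([ 0.1994, -0.5917,  0.2407]), 'tcp_rot': array([[ 0.9477,  0.3191, -0.0003],
       [ 0.3191, -0.9477,  0.0019],
       [ 0.0003, -0.0019, -1.    ]]), 'force': array([-0.0235, -0.4596, -0.1728]), 'moment': array([-0.0177,  0.0265, -0.0047]), 'opening': 0.9994214944521246}
```

View pics/scene0.png

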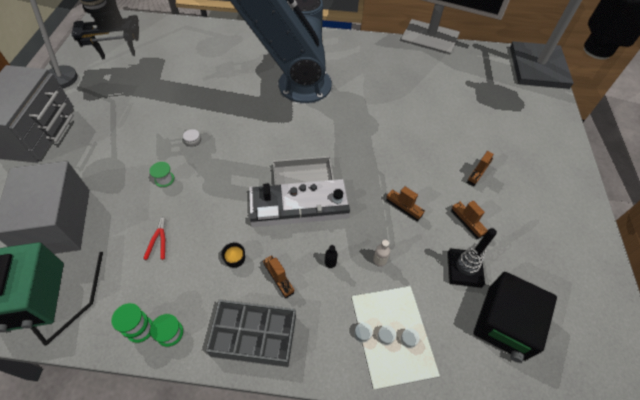

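View pics/top0.png

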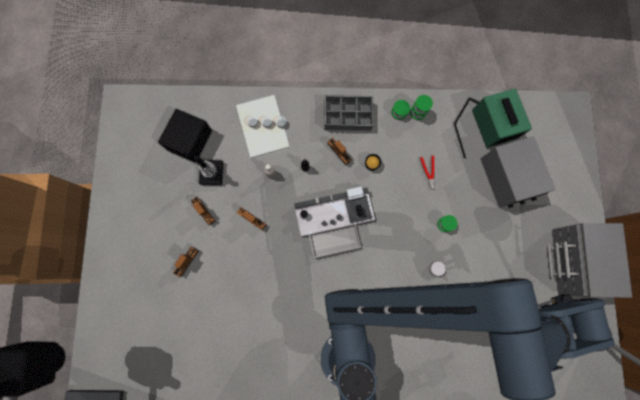

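```bash
python3 - <<'E'
from h import *
for n,px in(("top",[(252,218),(186,261),(202,211),(340,150)]),("scene",[(406,202),(481,168),(470,217),(278,275)])):
    for u,v in px:
        P=onz(n,u,v,0.06); print(n,u,v,P,np.hypot(P[0],P[1]))
im=cv2.imread("pics/scene0.png")
def crop(n,x,y,w,h,s,o): cv2.imwrite(o,cv2.resize(cv2.imread(n)[y:y+h,x:x+w],None,fx=s,fy=s,interpolation=cv2.INTER_CUBIC))
crop("pics/scene0.png",230,145,200,140,4,"pics/c1.png")
crop("pics/top0.png",230,120,160,145,4,"pics/c2.png")
E
```

```text
top 252 218 [0.5282 0.3765 0.06  ] 0.6486527070689166
top 186 261 [0.359  0.6212 0.06  ] 0.717445889039794
top 202 211 [0.553  0.5728 0.06  ] 0.7962049144820489
top 340 150 [0.8096 0.0341 0.06  ] 0.8103347731270649
scene 406 202 [0.547  0.3843 0.06  ] 0.6684728988424581
scene 481 168 [0.3833 0.6246 0.06  ] 0.7328559492278535
scene 470 217 [0.5758 0.5728 0.06  ] 0.8121609305743869
scene 278 275 [0.829  0.0414 0.06  ] 0.8300375748684476
```

View pics/c1.png

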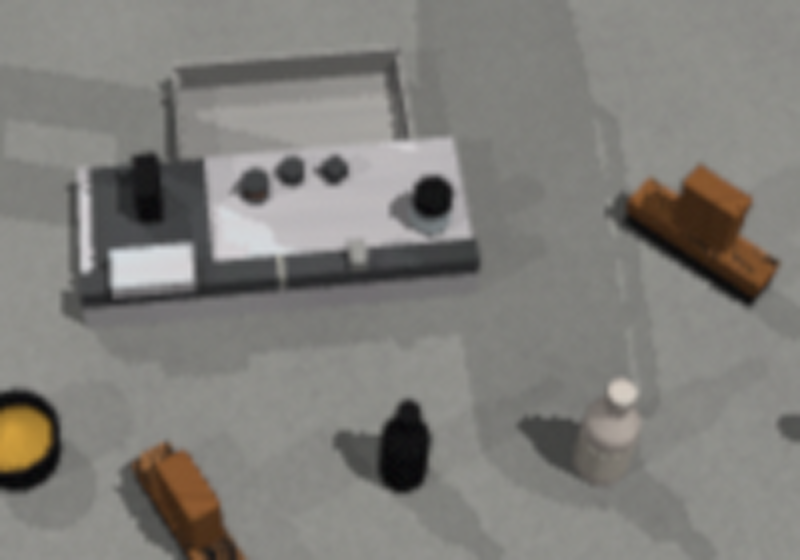

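View pics/c2.png

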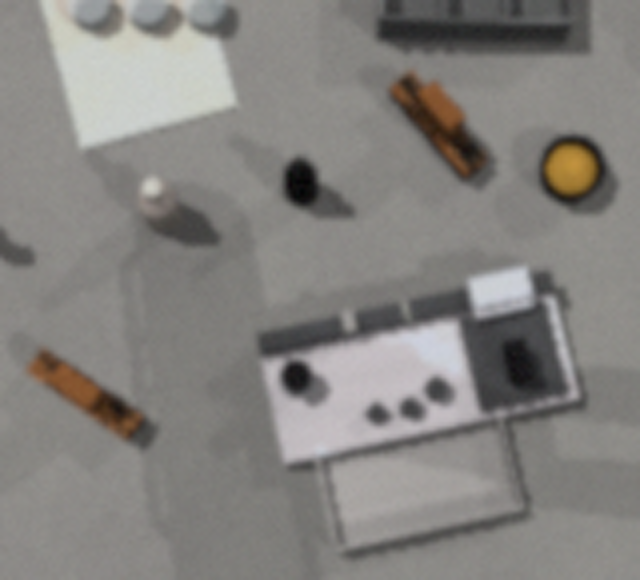

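The scrapers that could be meant, by scene pixel: A (406,202) at r≈0.65 m, B (481,168) at 0.72 m, C (470,217) at 0.80 m, D (278,275) at 0.81 m. I choose A because it is nearest to the base, and the crop shows it standing upright. Next I measure the poses.

```bash
cat >> h.py <<'E'
def rect(P):
    r=cv2.minAreaRect((P[:,:2]*1000).astype(np.float32)); b=cv2.boxPoints(r); return r,b
def comps(m,minn=15):
    k,l,st,ce=cv2.connectedComponentsWithStats(m.astype(np.uint8)); return [(l==i,st[i],ce[i]) for i in range(1,k) if st[i][4]>=minn]
E
python3 - <<'E'
from h import *
for n in("scene","top"):
    im=cv2.imread(f"pics/{n}0.png"); d=np.load(f"{n}0.npy"); C=cloud(n,d); hsv=cv2.cvtColor(im,cv2.COLOR_BGR2HSV)
    H,S,V=hsv[...,0],hsv[...,1],hsv[...,2]
    print(n,"bench z med",np.median(C[...,2][(d>0)&(abs(C[...,2])<.02)]))
    print("scrapers (wood)")
    m=(H<20)&(S>110)&(V>50)&(d>0)&(C[...,2]>.01)
    for mm,st,ce in comps(m,40):
        P=C[mm]; 
        if P[:,0].max()>1.2: continue
        for lo,hi in((.024,.045),(.08,.1)):
            Q=P[(P[:,2]>lo)&(P[:,2]<hi)]
            if len(Q)>8:
                r,b=rect(Q); print(ce,lo,len(Q),"z",np.median(Q[:,2]),"c",r[0],"size",r[1],"ang",r[2])
    roi=(C[...,0]>.4)&(C[...,0]<.85)&(C[...,1]>-.15)&(C[...,1]<.32)
    print("bed bright")
    for name,lo,hi,cond in (("bed",.022,.036,(V>130)&(S<60)),("all stage",.022,.07,V>-1),("rail",.044,.056,V<150)):
        m=roi&(d>0)&(C[...,2]>lo)&(C[...,2]<hi)&cond
        for mm,st,ce in sorted(comps(m,60),key=lambda t:-t[1][4])[:3]:
            r,b=rect(C[mm]); print(name,ce,st[4],np.median(C[mm][:,2]),r); print(b.tolist())
E
```

```text
scene bench z med -0.00025489299710312885
scrapers (wood)
[543.2214   2.1143] 0.024 121 z 0.03015917862152495 c (-695.0709838867188, 1025.5865478515625) size (21.333404541015625, 236.4185791015625) ang 2.758723497390747
[589.2318   4.0066] 0.024 73 z 0.03475452534572909 c (-703.1256713867188, 1237.451904296875) size (24.998817443847656, 77.35470581054688) ang 1.651153564453125
[481.5038 166.6391] 0.024 103 z 0.03365887959623204 c (364.0328369140625, 633.50927734375) size (26.09098243713379, 116.42070770263672) ang 59.74600601196289
[481.5038 166.6391] 0.08 94 z 0.08931904999766893 c (360.2828063964844, 635.71337890625) size (21.807586669921875, 52.488529205322266) ang 60.32051086425781
[406.1943 200.8566] 0.024 284 z 0.03361803863399637 c (533.1231079101562, 387.0296936035156) size (120.36531829833984, 33.3209342956543) ang 56.220497131347656
[406.1943 200.8566] 0.08 129 z 0.08875631148526719 c (532.6651000976562, 387.78076171875) size (47.616756439208984, 26.134855270385742) ang 54.4473991394043
[471.2063 216.2446] 0.024 316 z 0.0335416644867762 c (561.6268920898438, 580.61114501953
[... 5762 characters left out ...]
.3780517578125, 59.66340637207031], [848.4818115234375, 83.17634582519531]]
rail [333.125  197.4079] 152 0.05120151499958003 ((616.326416015625, 60.59239196777344), (32.53961181640625, 123.79389953613281), 7.3138346672058105)
[[592.3092041015625, 119.91452026367188], [608.0687255859375, -2.872162103652954], [640.3436279296875, 1.270263671875], [624.5841064453125, 124.05694580078125]]
rail [304.9818 203.3909] 110 0.05064779710349632 ((590.4254150390625, 171.2348175048828), (21.411895751953125, 85.583740234375), 13.734553337097168)
[[569.8657836914062, 210.26124572753906], [590.1853637695312, 127.12468719482422], [610.9850463867188, 132.20838928222656], [590.6654663085938, 215.34494018554688]]
```

```bash
cat >> h.py <<'E'
O=np.array([.563,.055,0]); PSI=np.deg2rad(13.9)
def Rz(a): return np.array([[np.cos(a),-np.sin(a),0],[np.sin(a),np.cos(a),0],[0,0,1]])
def s2w(p): return O+np.asarray(p,float)@Rz(PSI).T
def w2s(p): return (np.asarray(p)-O)@Rz(PSI)
E
python3 - <<'E'
from h import *
for n in("scene","top"):
    im=cv2.imread(f"pics/{n}0.png"); d=np.load(f"{n}0.npy"); C=cloud(n,d); V=im.max(2)
    Sg=w2s(C)
    m=(d>0)&(abs(Sg[...,0]+.027)<.04)&(Sg[...,1]>-.046)&(Sg[...,1]<.145)&(Sg[...,2]>.025)&(V<115)
    for mm,st,ce in comps(m,6): 
        print(n,"dark",ce,st[4],"onz.046",w2s(onz(n,*ce,.040))*1000)
    Z=im.copy(); Z=cv2.resize(Z,None,fx=4,fy=4,interpolation=cv2.INTER_CUBIC)
    def poly(pts,c):
        q=(proj(n,s2w(np.array(pts)/1000))+.5)*4-.5
        cv2.polylines(Z,[q.round().astype(np.int32)],True,c,1)
    poly([(-60,-150,30),(50,-150,30),(50,150,30),(-60,150,30)],(0,0,255))
    poly([(50,-150,50),(70,-150,50),(70,150,50),(50,150,50)],(0,255,0))
    poly([(50,0,50),(70,0,50)],(0,255,255))
    poly([(-151,-66,36),(-151,116,36)],(255,0,0))
    poly([(-35,-105,78),(5,-105,78),(5,-85,78),(-35,-85,78)],(255,0,255))
    poly([(-50,-50,38),(46,-50,38)],(255,255,0))
    x0,y0=(235,150) if n=="scene" else (285,175)
    cv2.imwrite(f"pics/ov_{n}.png",cv2.resize(Z[y0*4:(y0+85)*4,x0*4:(x0+125)*4],None,fx=1.5,fy=1.5))
E
```

```text
scene dark [302.3095 187.5952] 42 onz.046 [-38.3728  19.0305  40.    ]
scene dark [312.8421 187.1316] 38 onz.046 [-36.4948  52.0991  40.    ]
scene dark [292.9643 191.2143] 56 onz.046 [-27.8212 -11.3614  40.    ]
scene dark [334.3929 193.25  ] 56 onz.046 [ -5.8493 116.0367  40.    ]
top dark [305.5745 216.234 ] 47 onz.046 [  5.8655 115.2751  40.    ]
top dark [339.3462 217.2692] 26 onz.046 [-28.4273 -13.9771  40.    ]
top dark [323.8421 223.1579] 19 onz.046 [-37.3532  51.198   40.    ]
top dark [332.5238 221.9048] 21 onz.046 [-40.2744  16.6531  40.    ]
```

View pics/ov_scene.png

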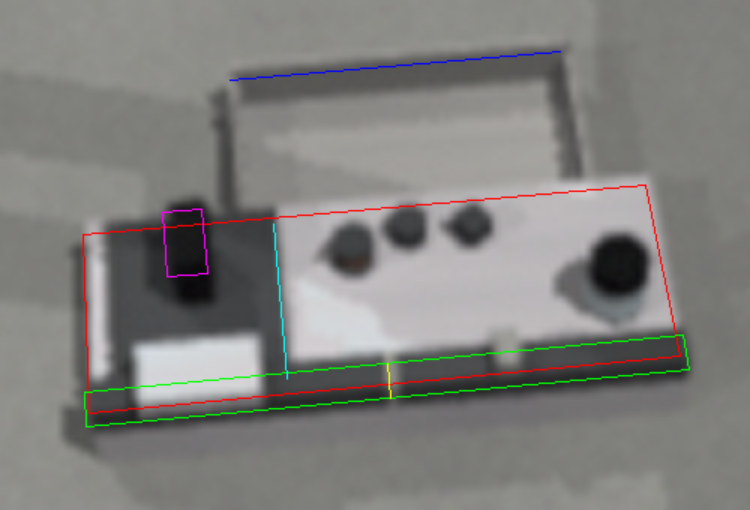

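View pics/ov_top.png

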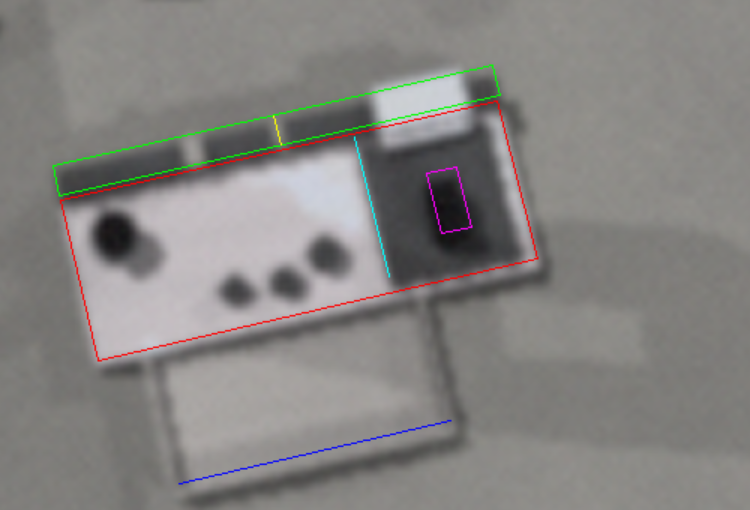

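Overlay check: the scene picture shows the bed edge about 1 px (3 mm) nearer the robot than my model, and the top picture shows the rail the same way. So I shift the stage origin by −3 mm along stage x. The cores lie at stage y≈−12, +18 and +51. Now I move to the scraper.

{"name": "play_rows", "arguments": {
  "increments": [
    {"dp": [28, 41, 0], "turn": 0.13},
    {"dp": [28, 41, 0], "turn": 0.13},
    {"dp": [28, 41, 0], "turn": 0.13},
    {"dp": [28, 41, 0], "turn": 0.13},
    {"dp": [28, 41, 0], "turn": 0.13}
  ],
  "claw": 1
}}

```text
time_s: 0.6
position: [0.337, -0.388, 0.2381]
tcp_rot: [[0.55, 0.835, 0.0], [0.835, -0.55, -0.0], [-0.0, 0.0, -1.0]]
force: [2.1, -0.2, -0.3]
opening: 1.002
```

{"name": "play_rows", "arguments": {
  "increments": [
    {"dp": [28, 41, 0], "turn": 0},
    {"dp": [28, 41, 0], "turn": 0},
    {"dp": [20, 45, 0], "turn": 0},
    {"dp": [10, 48, 0], "turn": 0},
    {"dp": [0, 50, 0], "turn": 0}
  ]
}}

```text
time_s: 1.1
position: [0.4259, -0.1607, 0.2374]
tcp_rot: [[0.549, 0.836, 0.003], [0.836, -0.549, -0.001], [0.001, 0.003, -1.0]]
force: [0.6, 0.4, 0.0]
opening: 0.998
```

{"name": "play_rows", "arguments": {
  "increments": [
    {"dp": [0, 50, 0], "turn": 0},
    {"dp": [0, 50, 0], "turn": 0},
    {"dp": [0, 50, 0], "turn": 0},
    {"dp": [0, 50, 0], "turn": 0},
    {"dp": [0, 50, 0], "turn": 0}
  ]
}}

```text
time_s: 1.6
position: [0.424, 0.0897, 0.2367]
tcp_rot: [[0.551, 0.835, 0.003], [0.835, -0.551, -0.0], [0.001, 0.002, -1.0]]
force: [1.0, -1.2, -1.0]
opening: 0.997
```

{"name": "play_rows", "arguments": {
  "increments": [
    {"dp": [16, 45, 0], "turn": 0},
    {"dp": [16, 45, 0], "turn": 0},
    {"dp": [16, 45, 0], "turn": 0},
    {"dp": [16, 45, 0], "turn": 0},
    {"dp": [16, 45, 0], "turn": 0}
  ]
}}

```text
time_s: 2.1
position: [0.5002, 0.3253, 0.2356]
tcp_rot: [[0.548, 0.836, -0.002], [0.836, -0.548, -0.002], [-0.003, -0.001, -1.0]]
force: [2.0, -0.9, -0.7]
opening: 1.001
```

{"name": "play_rows", "arguments": {
  "increments": [
    {"dp": [14, 35, 0], "turn": 0},
    {"dp": [14, 35, 0], "turn": 0},
    {"dp": [0, 0, 0], "turn": 0},
    {"dp": [0, 0, 0], "turn": 0},
    {"dp": [0, 0, 0], "turn": 0}
  ]
}}

```text
time_s: 2.6
position: [0.5279, 0.404, 0.2319]
tcp_rot: [[0.542, 0.841, -0.005], [0.841, -0.542, -0.003], [-0.005, -0.003, -1.0]]
force: [0.1, -0.6, -0.7]
opening: 0.999
```

```bash
python3 - <<'E'
from h import *
s=bot.read_state(); print(s["time_s"],s["position"],s["force"],s["joint_positions"]); print(s["tcp_rot"])
c=bot.get_calibration("wrist"); print(c)
p,d=bot.capture("wrist"); cv2.imwrite("pics/w1.png",p); np.save("w1.npy",d)
p,d=bot.capture("scene"); cv2.imwrite("pics/s1.png",p)
E
```

```text
2.6 [0.5279 0.404  0.2319] [ 0.1179 -0.6258 -0.6726] [27.8216 34.0622 76.255  -0.0155 70.0076 60.6187]
[[ 0.5416  0.8406 -0.0049]
 [ 0.8406 -0.5416 -0.0029]
 [-0.0051 -0.0026 -1.    ]]
{'K': array([[309.7069,   0.    , 316.3515],
       [  0.    , 309.7069, 198.768 ],
       [  0.    ,   0.    ,   1.    ]]), 'xyz': array([0.5725, 0.4742, 0.3748]), 'attitude': array([[ 0.841 ,  0.5156,  0.1642],
       [-0.5411,  0.8024,  0.2516],
       [-0.002 , -0.3005,  0.9538]])}
```

View pics/w1.png

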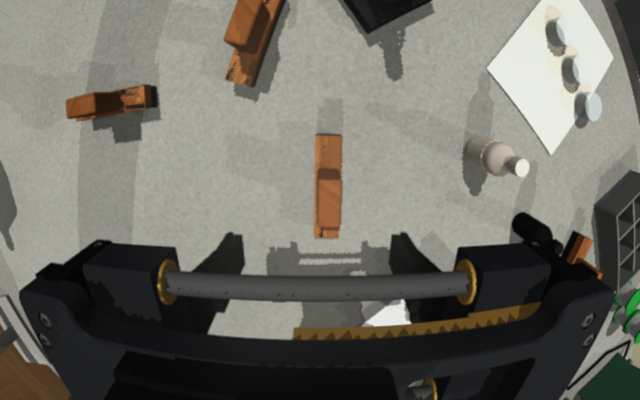

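The wrist picture shows the chosen scraper at (328,185), upright, with its long axis nearly vertical in the image, so the tool yaw already fits. I measure it through the fisheye model.

```bash
cat >> h.py <<'E'
def wdirs(u,v,c):
    K,p,R=c; x=(np.asarray(u,float)-K[0,2])/K[0,0]; y=(np.asarray(v,float)-K[1,2])/K[1,1]
    r=np.hypot(x,y)+1e-9; s=np.sin(r)/r
    return np.stack([x*s,-y*s,-np.cos(r)],-1)@R.T
def wonz(u,v,z,c):
    D=wdirs(u,v,c); return c[1]+D*((z-c[1][2])/D[...,2])[...,None]
def wcloud(dep,c):
    v,u=np.mgrid[:dep.shape[0],:dep.shape[1]]; D=wdirs(u,v,c)
    ax=-(D@c[2])[...,2]; return c[1]+D*(dep/ax)[...,None]
E
python3 - <<'E'
from h import *
c=cal("wrist")
im=cv2.imread("pics/w1.png"); d=np.load("w1.npy"); C=wcloud(d,c); hsv=cv2.cvtColor(im,cv2.COLOR_BGR2HSV)
m=(hsv[...,0]<20)&(hsv[...,1]>110)&(hsv[...,2]>50)&(d>0)
for mm,st,ce in comps(m,200):
    P=C[mm]
    for lo,hi in((.027,.04),(.082,.1)):
        Q=P[(P[:,2]>lo)&(P[:,2]<hi)]
        if len(Q)>30: r,b=rect(Q); print(ce,lo,len(Q),np.median(Q[:,2]),r)
E
```

```text
[249.1475  36.6871] 0.027 1225 0.03428919444329592 ((553.874267578125, 576.4783325195312), (105.91373443603516, 30.855789184570312), 38.01599884033203)
[249.1475  36.6871] 0.082 1175 0.09003175781962347 ((559.8585815429688, 580.4771118164062), (48.92912292480469, 23.7486572265625), 38.16624069213867)
[106.8971 102.7201] 0.027 694 0.03412884551132908 ((358.90960693359375, 635.1160278320312), (29.717132568359375, 121.88822174072266), 58.693763732910156)
[106.8971 102.7201] 0.082 594 0.09000810234504095 ((359.1178894042969, 634.5751953125), (23.662694931030273, 48.663719177246094), 58.5411491394043)
[327.4648 185.0882] 0.027 1254 0.034386413357940404 ((530.9141235351562, 387.4493408203125), (122.29592895507812, 28.900150299072266), 56.201560974121094)
[327.4648 185.0882] 0.082 1179 0.09018553782884714 ((531.3313598632812, 388.10369873046875), (49.411136627197266, 23.155546188354492), 57.22542953491211)
[581.9651 252.7351] 0.027 313 0.03425090000222347 ((842.070556640625, 60.60578918457031), (51.188480377197266, 32.31315612792969), 41.61054611206055)
[581.9651 252.7351] 0.082 37 0.08945352926669248 ((831.621826171875, 49.99821090698242), (9.140941619873047, 25.031599044799805), 36.11981201171875)
[ 27.9771 379.5187] 0.027 160 0.03328241956285771 ((-699.6984252929688, 387.9005432128906), (31.012866973876953, 171.85585021972656), 8.7970609664917)
[ 27.9771 379.5187] 0.082 32 0.08538183174558589 ((-870.1248168945312, 380.4569091796875), (22.723575592041016, 88.57218170166016), 80.42385864257812)
```

{"name": "play_rows", "arguments": {
  "increments": [
    {"dp": [3, -16, -20], "turn": -0.01},
    {"dp": [0, 0, -35], "turn": 0},
    {"dp": [0, 0, -35], "turn": 0},
    {"dp": [0, 0, -10], "turn": 0},
    {"dp": [0, 0, 0], "turn": 0}
  ]
}}

```text
time_s: 3.2
position: [0.532, 0.3817, 0.134]
tcp_rot: [[0.556, 0.831, 0.0], [0.831, -0.556, -0.001], [-0.001, 0.001, -1.0]]
force: [1.2, -0.0, 0.4]
opening: 1.0
```

{"name": "play_rows", "arguments": {
  "increments": [
    {"dp": [-1, 6, 0], "turn": 0.01},
    {"dp": [0, 0, -30], "turn": 0},
    {"dp": [0, 0, -25], "turn": 0},
    {"dp": [0, 0, 0], "turn": 0},
    {"dp": [0, 0, 0], "turn": 0}
  ]
}}

```text
time_s: 3.7
position: [0.5369, 0.3918, 0.0879]
tcp_rot: [[0.547, 0.837, 0.016], [0.837, -0.547, 0.007], [0.015, 0.009, -1.0]]
force: [-0.2, 0.6, 0.6]
opening: 1.001
```

{"name": "play_rows", "arguments": {
  "increments": [
    {"dp": [-3, -2, -10], "turn": 0},
    {"dp": [0, 0, -8], "turn": 0},
    {"dp": [0, 0, 0], "turn": 0},
    {"dp": [0, 0, 0], "turn": 0},
    {"dp": [0, 0, 0], "turn": 0}
  ]
}}

```text
time_s: 4.2
position: [0.5362, 0.3915, 0.0741]
tcp_rot: [[0.546, 0.837, 0.024], [0.837, -0.546, 0.012], [0.023, 0.013, -1.0]]
force: [-0.3, -0.0, 0.3]
opening: 0.997
```

{"name": "play_rows", "arguments": {
  "increments": [
    {"dp": [-5, -4, -8], "turn": 0},
    {"dp": [0, 0, 0], "turn": 0},
    {"dp": [0, 0, 0], "turn": 0},
    {"dp": [0, 0, 0], "turn": 0},
    {"dp": [0, 0, 0], "turn": 0}
  ]
}}

```text
time_s: 4.7
position: [0.5309, 0.387, 0.0657]
tcp_rot: [[0.546, 0.837, 0.024], [0.837, -0.547, 0.012], [0.023, 0.014, -1.0]]
force: [-0.0, -0.7, 0.3]
opening: 1.002
```

{"name": "play_rows", "arguments": {
  "increments": [
    {"dp": [0, 0, 0], "turn": 0},
    {"dp": [0, 0, 0], "turn": 0},
    {"dp": [0, 0, 0], "turn": 0},
    {"dp": [0, 0, 0], "turn": 0},
    {"dp": [0, 0, 0], "turn": 0}
  ]
}}

```text
time_s: 5.2
position: [0.5313, 0.3873, 0.066]
tcp_rot: [[0.546, 0.837, 0.025], [0.837, -0.547, 0.012], [0.024, 0.014, -1.0]]
force: [0.1, -0.6, 1.0]
opening: 1.0
```

{"name": "play_rows", "arguments": {
  "increments": [
    {"dp": [0, 0, 0], "turn": 0},
    {"dp": [0, 0, 0], "turn": 0},
    {"dp": [0, 0, 0], "turn": 0},
    {"dp": [0, 0, 0], "turn": 0},
    {"dp": [0, 0, 0], "turn": 0}
  ],
  "claw": 0
}}

```text
time_s: 5.7
position: [0.5313, 0.3873, 0.066]
tcp_rot: [[0.546, 0.837, 0.025], [0.837, -0.547, 0.012], [0.024, 0.014, -1.0]]
force: [0.9, -0.8, -0.2]
opening: 0.634
```

{"name": "play_rows", "arguments": {
  "increments": [
    {"dp": [0, 0, 0], "turn": 0},
    {"dp": [0, 0, 0], "turn": 0},
    {"dp": [0, 0, 10], "turn": 0},
    {"dp": [0, 0, 20], "turn": 0},
    {"dp": [0, 0, 20], "turn": 0}
  ]
}}

```text
time_s: 6.2
position: [0.5287, 0.3859, 0.1146]
tcp_rot: [[0.546, 0.837, 0.017], [0.837, -0.547, 0.008], [0.016, 0.01, -1.0]]
force: [-0.1, 1.7, -1.3]
opening: 0.271
```

{"name": "play_rows", "arguments": {
  "increments": [
    {"dp": [0, 0, 0], "turn": 0},
    {"dp": [0, 0, 0], "turn": 0},
    {"dp": [0, 0, 0], "turn": 0},
    {"dp": [0, 0, 0], "turn": 0},
    {"dp": [0, 0, 0], "turn": 0}
  ]
}}

```text
time_s: 6.7
position: [0.5288, 0.386, 0.1155]
tcp_rot: [[0.546, 0.837, 0.019], [0.837, -0.547, 0.009], [0.018, 0.011, -1.0]]
force: [-0.2, -0.0, -1.7]
opening: 0.273
```

```bash
python3 - <<'E'
from h import *
s=bot.read_state(); print(s["position"],s["force"],s["opening"]); print(s["tcp_rot"])
c=cal("wrist"); p,d=bot.capture("wrist"); cv2.imwrite("pics/w2.png",p); np.save("w2.npy",d)
p2,d2=bot.capture("scene"); cv2.imwrite("pics/s2.png",cv2.resize(p2[120:260,330:530],None,fx=4,fy=4))
E
```

```text
[0.5288 0.386  0.1155] [-0.1563 -0.0475 -1.6602] 0.27299189011998354
[[ 0.5464  0.8373  0.0187]
 [ 0.8373 -0.5466  0.009 ]
 [ 0.0178  0.0107 -0.9998]]
```

View pics/w2.png

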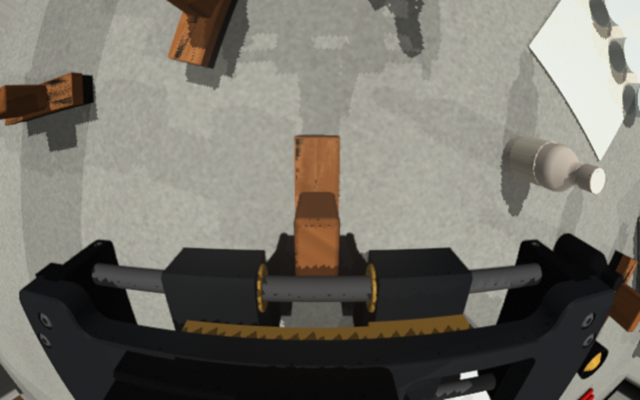

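View pics/s2.png

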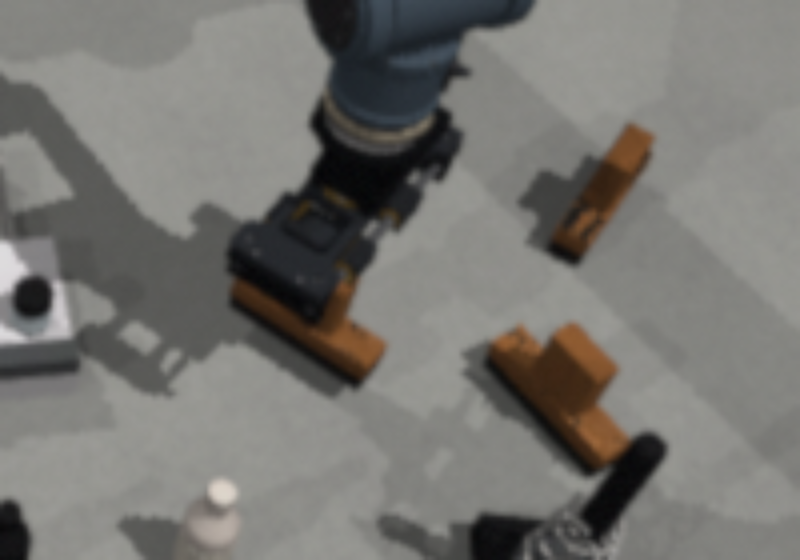

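The scraper is held (wrist picture: foot at (317,165), handle between the pads; about 1.7 N of load). I check where it sits in the grip.

```bash
python3 - <<'E'
from h import *
c=cal("wrist"); s=bot.read_state()
im=cv2.imread("pics/w2.png"); d=np.load("w2.npy"); C=wcloud(d,c)
for a in ((145,185),(195,215),(220,270)):
    Q=C[a[0]:a[1],305:330].reshape(-1,3); print(a,np.median(Q,0)*1000, "rel z",np.median(Q[:,2])-s["position"][2])
for v in (150,165,180,205,235,255,265): print(v,C[v,317]*1000)
# foot far end in tool frame
m=np.zeros(d.shape,bool); m[137:188,292:343]=1
hsv=cv2.cvtColor(im,cv2.COLOR_BGR2HSV); m&=(hsv[...,0]<20)&(hsv[...,1]>110)
q=(C[m]-s["position"])@s["tcp_rot"]*1000; print(q.min(0),q.max(0),np.median(q,0))
E
```

```text
(145, 185) [553.6107 423.5154  58.1988] rel z -0.05726621577809142
(195, 215) [543.6004 408.9451  91.5013] rel z -0.023963729867148995
(220, 270) [535.54   397.0477 114.1736] rel z -0.0012914122506441778
150 [558.8435 431.5296  58.1771]
165 [553.4256 423.2244  58.6953]
180 [547.8377 414.6342  58.2717]
205 [543.8215 409.3066  92.9567]
235 [538.4755 401.6107 114.3318]
255 [532.084  391.7755 113.7214]
265 [528.9131 386.912  114.1031]
[  28.1202  -15.1097 -143.2835] [82.4878 14.1719 62.5837] [45.5523 -0.3118 58.0672]
```

The fingers closed late, so the pads hold only the top of the handle: the TCP is about 91 mm above the underside instead of 65 mm. I set the scraper down and take it again lower.

{"name": "play_rows", "arguments": {
  "increments": [
    {"dp": [0, 0, -8], "turn": 0},
    {"dp": [0, 0, -8], "turn": 0},
    {"dp": [0, 0, -5], "turn": 0},
    {"dp": [0, 0, -2], "turn": 0},
    {"dp": [0, 0, 0], "turn": 0}
  ]
}}

```text
time_s: 7.3
position: [0.529, 0.3858, 0.0915]
tcp_rot: [[0.546, 0.837, 0.018], [0.837, -0.547, 0.008], [0.017, 0.011, -1.0]]
force: [-0.4, 0.2, -1.7]
opening: 0.275
```

{"name": "play_rows", "arguments": {
  "increments": [
    {"dp": [0, 0, 0], "turn": 0},
    {"dp": [0, 0, 0], "turn": 0},
    {"dp": [0, 0, -1], "turn": 0},
    {"dp": [0, 0, -4], "turn": 0},
    {"dp": [0, 0, -8], "turn": 0}
  ],
  "claw": 0.6
}}

```text
time_s: 7.8
position: [0.5305, 0.3866, 0.0788]
tcp_rot: [[0.546, 0.837, 0.022], [0.837, -0.547, 0.01], [0.021, 0.013, -1.0]]
force: [0.9, -0.4, -0.8]
opening: 0.577
```

{"name": "play_rows", "arguments": {
  "increments": [
    {"dp": [0, 0, -8], "turn": 0},
    {"dp": [0, 0, -4], "turn": 0},
    {"dp": [0, 0, 0], "turn": 0},
    {"dp": [0, 0, 0], "turn": 0},
    {"dp": [0, 0, 0], "turn": 0}
  ]
}}

```text
time_s: 8.3
position: [0.529, 0.3858, 0.0628]
tcp_rot: [[0.546, 0.837, 0.018], [0.837, -0.547, 0.008], [0.017, 0.01, -1.0]]
force: [0.6, 0.1, 0.0]
opening: 0.603
```

{"name": "play_rows", "arguments": {
  "increments": [
    {"dp": [0, 0, 2], "turn": 0},
    {"dp": [0, 0, 0], "turn": 0},
    {"dp": [0, 0, 0], "turn": 0},
    {"dp": [0, 0, 0], "turn": 0},
    {"dp": [0, 0, 0], "turn": 0}
  ],
  "claw": 0
}}

```text
time_s: 8.8
position: [0.5297, 0.3862, 0.0662]
tcp_rot: [[0.546, 0.837, 0.02], [0.837, -0.547, 0.009], [0.019, 0.011, -1.0]]
force: [0.5, 0.3, -0.8]
opening: 0.277
```

{"name": "play_rows", "arguments": {
  "increments": [
    {"dp": [0, 0, 0], "turn": 0},
    {"dp": [0, 0, 0], "turn": 0},
    {"dp": [0, 0, 0], "turn": 0},
    {"dp": [0, 0, 0], "turn": 0},
    {"dp": [0, 0, 0], "turn": 0}
  ]
}}

```text
time_s: 9.3
position: [0.5297, 0.3862, 0.0662]
tcp_rot: [[0.546, 0.837, 0.02], [0.837, -0.547, 0.009], [0.019, 0.011, -1.0]]
force: [0.2, -0.1, 0.5]
opening: 0.268
```

{"name": "play_rows", "arguments": {
  "increments": [
    {"dp": [0, 0, 10], "turn": 0},
    {"dp": [0, 0, 25], "turn": 0},
    {"dp": [0, 0, 30], "turn": 0},
    {"dp": [0, 0, 30], "turn": 0},
    {"dp": [0, 0, 15], "turn": 0}
  ]
}}

```text
time_s: 9.8
position: [0.5257, 0.3841, 0.1768]
tcp_rot: [[0.547, 0.837, 0.009], [0.837, -0.547, 0.004], [0.008, 0.006, -1.0]]
force: [0.4, 0.4, -1.8]
opening: 0.271
```

{"name": "play_rows", "arguments": {
  "increments": [
    {"dp": [3, -20, 0], "turn": 0.1},
    {"dp": [6, -36, 0], "turn": 0.13},
    {"dp": [6, -36, 0], "turn": 0.13},
    {"dp": [6, -36, 0], "turn": 0.13},
    {"dp": [6, -36, 0], "turn": 0.13}
  ]
}}

```text
time_s: 10.3
position: [0.5533, 0.2217, 0.1845]
tcp_rot: [[-0.076, 0.997, 0.012], [0.997, 0.076, 0.019], [0.018, 0.014, -1.0]]
force: [0.6, 0.1, -2.2]
opening: 0.274
```

{"name": "play_rows", "arguments": {
  "increments": [
    {"dp": [6, -36, 0], "turn": 0.1},
    {"dp": [5, -30, 0], "turn": 0.05},
    {"dp": [4, -20, 0], "turn": 0},
    {"dp": [0, -10, 0], "turn": 0},
    {"dp": [0, 0, 0], "turn": 0}
  ]
}}

```text
time_s: 10.8
position: [0.5687, 0.117, 0.1871]
tcp_rot: [[-0.227, 0.974, 0.011], [0.974, 0.227, 0.02], [0.017, 0.015, -1.0]]
force: [-0.1, 0.7, -1.4]
opening: 0.274
```

{"name": "play_rows", "arguments": {
  "increments": [
    {"dp": [6, -15, 0], "turn": 0.013},
    {"dp": [7, -15, 0], "turn": 0},
    {"dp": [0, -7, 0], "turn": 0},
    {"dp": [0, 0, 0], "turn": 0},
    {"dp": [0, 0, 0], "turn": 0}
  ]
}}

```text
time_s: 11.3
position: [0.5807, 0.0826, 0.1876]
tcp_rot: [[-0.242, 0.97, 0.009], [0.97, 0.242, 0.022], [0.02, 0.014, -1.0]]
force: [-0.5, -0.2, -1.7]
opening: 0.274
```

```bash
python3 - <<'E'
from h import *
s=bot.read_state(); print(s["position"],s["force"],s["opening"]); print(s["tcp_rot"])
p,d=bot.capture("wrist"); cv2.imwrite("pics/w3.png",p); np.save("w3.npy",d)
p2,d2=bot.capture("scene"); cv2.imwrite("pics/s3.png",p2);np.save("s3.npy",d2); cv2.imwrite("pics/s3c.png",cv2.resize(p2[120:260,220:420],None,fx=4,fy=4))
E
```

```text
[0.5807 0.0826 0.1876] [-0.5357 -0.1534 -1.7405] 0.2741029564484351
[[-0.2418  0.9703  0.0091]
 [ 0.9701  0.2415  0.0225]
 [ 0.0196  0.0143 -0.9997]]
```

View pics/w3.png

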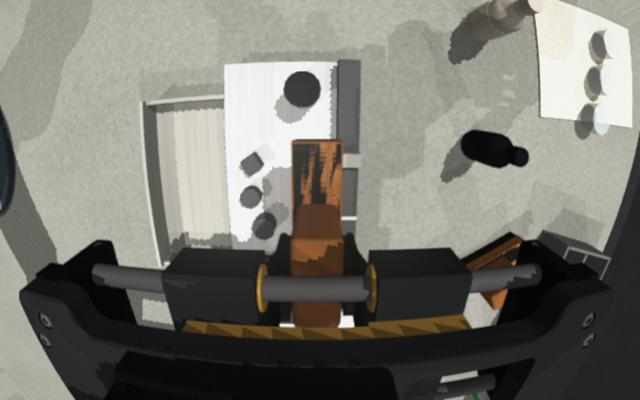

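View pics/s3c.png

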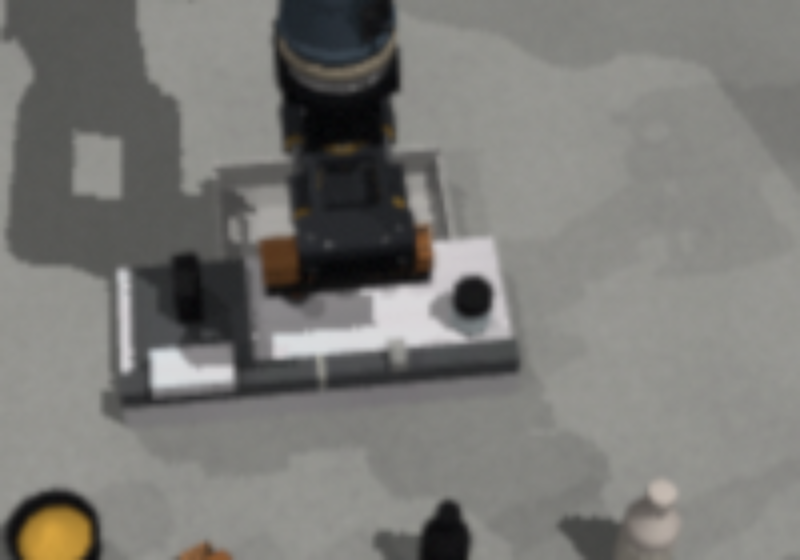

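The wrist picture shows the three cores at (252,162), (251,197) and (263,225), the jar at (302,90), the white line at (349,218), and the held blade at (317,170). I refine the stage pose and blade height from this view.

```bash
python3 - <<'E'
from h import *
c=cal("wrist"); s=bot.read_state()
im=cv2.imread("pics/w3.png"); d=np.load("w3.npy"); C=wcloud(d,c); V=im.max(2)
Z=C[...,2]
# edges: bed near edge points per row; rail outer edge per row
def fit(P): 
    l=cv2.fitLine((P[:,:2]*1000).astype(np.float32),cv2.DIST_HUBER,0,.01,.01).ravel(); return l, np.rad2deg(np.arctan2(l[1],l[0]))
E1=[];E2=[];E3=[]
for v in range(75,205,3):
    row=Z[v]; 
    b=np.where((row[200:345]>.025)&(row[200:345]<.036)&(V[v,200:345]>170))[0]+200
    if len(b)>5: E1.append(wonz(b[0]-.5,v,.03,c))
    r=np.where((row[320:380]>.044)&(row[320:380]<.056)&(V[v,320:380]<130))[0]+320
    if len(r)>5: E2.append(wonz(r[-1]+.5,v,.05,c))
    t=np.where((row[135:180]>.03)&(row[135:180]<.04))[0]+135
    if len(t)>1: E3.append(wonz(t[0]-.5,v,.036,c))
for n,E in(("bed edge",E1),("rail outer",E2),("tray outer",E3)):
    E=np.array(E); l,a=fit(E); 
    S=w2s(E)*1000; print(n,len(E),"ang",a,"stage x med",np.median(S[:,0]),"std",S[:,0].std())
# white line
m=np.zeros(d.shape,bool); m[210:226,338:360]=1; m&=(V>150)
v,u=np.where(m); print("line px",u.mean(),v.mean(),w2s(wonz(u.mean(),v.mean(),.05,c))*1000)
# bed far end at +y
for u in (250,270,320):
    col=np.where((Z[40:100,u]>.025)&(Z[40:100,u]<.036)&(V[40:100,u]>170))[0]+40
    print("end",u,col[0],w2s(wonz(u,col[0]-.5,.03,c))*1000)
m=(Z>.036)&(Z<.06)&(V<110); m[:, :230]=0; m[:,290:]=0; m[:140]=0; m[245:]=0
for mm,st,ce in comps(m,30): 
    P=C[mm]; print("core",ce,st[4],w2s((P.min(0)+P.max(0))/2)*1000, P[:,2].max())
m=(Z>.06)&(Z<.08)&(V<90); m[:, :270]=0; m[:,335:]=0; m[120:]=0
for mm,st,ce in comps(m,30): print("jar",ce,w2s((C[mm].min(0)+C[mm].max(0))/2)*1000)
hsv=cv2.cvtColor(im,cv2.COLOR_BGR2HSV)
for rr in ((145,160),(165,180),(185,200)):
    Q=C[rr[0]:rr[1],300:335].reshape(-1,3); print("foot top z",np.median(Q[:,2]),"tcp",s["position"][2])
m=np.zeros(d.shape,bool); m[135:203,285:350]=1; m&=(abs(Z-.155)<.02)
q=w2s(C[m])*1000; print("foot stage",q.min(0),q.max(0)); print("tcp stage",w2s(s["position"])*1000)
E
```

```text
bed edge 44 ang -76.95135 stage x med -65.27191705351807 std 5.403940707491562
rail outer 39 ang -76.54931 stage x med 64.71210037383464 std 0.40160857080775525
tray outer 35 ang -76.695946 stage x med -160.22590375575035 std 0.6055363188502834
line px 352.26666666666665 217.84761904761905 [60.9605  1.819  50.    ]
end 250 63 [-38.4099 152.9394  30.    ]
end 270 63 [-18.7278 151.9843  30.    ]
end 320 62 [ 29.3716 152.2432  30.    ]
core [252.5929 163.4248] 226 [-35.3725  54.4649  42.8997] 0.049246949442936505
core [252.8584 195.7397] 219 [-37.4051  21.5538  42.0155] 0.04773801320100157
core [263.5124 227.6343] 402 [-26.4882  -9.802   43.6525] 0.051006913391399455
jar [301.8203  88.9198] [ 13.3381 122.2369  69.6801]
foot top z 0.1557680372086178 tcp 0.187553768899261
foot top z 0.15569869074149742 tcp 0.187553768899261
foot top z 0.15565648564240803 tcp 0.187553768899261
foot stage [  9.1742  49.237  144.4524] [ 39.6834  85.9582 157.7287]
tcp stage [ 23.734   22.7379 187.5538]
```

{"name": "play_rows", "arguments": {
  "increments": [
    {"dp": [-3, -4, -8], "turn": -0.01},
    {"dp": [0, 0, -15], "turn": 0},
    {"dp": [0, 0, -15], "turn": 0},
    {"dp": [0, 0, -10], "turn": 0},
    {"dp": [0, 0, -5], "turn": 0}
  ]
}}

```text
time_s: 11.9
position: [0.5761, 0.08, 0.1322]
tcp_rot: [[-0.233, 0.972, 0.01], [0.972, 0.233, 0.022], [0.019, 0.015, -1.0]]
force: [-0.0, -0.4, -1.4]
opening: 0.273
```

{"name": "play_rows", "arguments": {
  "increments": [
    {"dp": [0, 0, -6], "turn": 0},
    {"dp": [0, 0, -6], "turn": 0},
    {"dp": [0, 0, -4], "turn": 0},
    {"dp": [0, 0, 0], "turn": 0},
    {"dp": [0, 0, 0], "turn": 0}
  ]
}}

```text
time_s: 12.4
position: [0.5761, 0.0801, 0.1145]
tcp_rot: [[-0.233, 0.972, 0.009], [0.972, 0.233, 0.022], [0.02, 0.014, -1.0]]
force: [0.9, 0.0, -1.7]
opening: 0.271
```

```bash
cat >> h.py <<'E'
O=np.array([.5583,.0557,0]); PSI=np.deg2rad(13.5)
def st():
    s=bot.read_state(); print(s["time_s"],"pos",s["position"]*1000,"stage",w2s(s["position"])*1000,"F",s["force"],"op",round(s["opening"],3)); print(s["tcp_rot"]); return s
E
python3 - <<'E'
from h import *
st()
E
```

```text
12.4 pos [576.0644  80.1276 114.4852] stage [ 22.9761  19.6056 114.4852] F [ 0.8603  0.0351 -1.7397] op 0.271
[[-0.2332  0.9724  0.0093]
 [ 0.9722  0.233   0.0223]
 [ 0.0195  0.0142 -0.9997]]
```

{"name": "play_rows", "arguments": {
  "increments": [
    {"dp": [0, 0, -6], "turn": 0},
    {"dp": [0, 0, -5], "turn": 0},
    {"dp": [0, 0, -3], "turn": 0},
    {"dp": [0, 0, 0], "turn": 0},
    {"dp": [0, 0, 0], "turn": 0}
  ]
}}

```text
time_s: 12.9
position: [0.5768, 0.0801, 0.1001]
tcp_rot: [[-0.233, 0.972, 0.011], [0.972, 0.233, 0.022], [0.019, 0.016, -1.0]]
force: [0.7, -0.9, -1.8]
opening: 0.273
```

```bash
python3 - <<'E'
from h import *
s=st()
p,d=bot.capture("wrist"); cv2.imwrite("pics/w4.png",p); np.save("w4.npy",d)
c=cal("wrist"); Z=wcloud(d,c)[...,2]
print("foot top",np.median(Z[150:190,305:330]))
E
```

```text
12.9 pos [576.7717  80.0586 100.0808] stage [ 23.6478  19.3735 100.0808] F [ 0.7317 -0.8613 -1.8436] op 0.273
[[-0.2333  0.9723  0.0112]
 [ 0.9722  0.233   0.0222]
 [ 0.0189  0.0161 -0.9997]]
foot top 0.06815321675788348
```

View pics/w4.png

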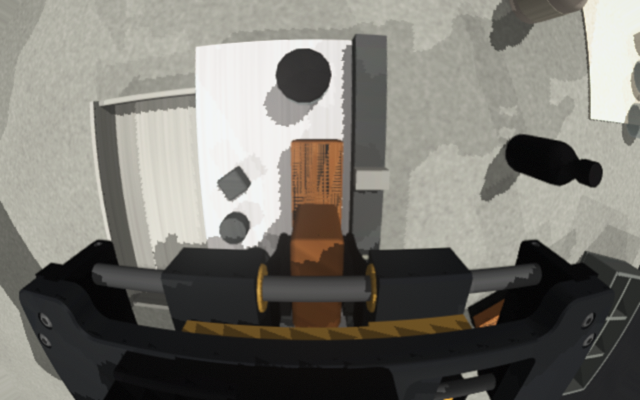

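Blade's underside is about 3 mm above the bed, clear of the rail, and the cores are on its near side. Sweeping towards stage −x.

{"name": "play_rows", "arguments": {
  "increments": [
    {"dp": [-5, -1.2, 0], "turn": 0},
    {"dp": [-6, -1.4, 0], "turn": 0},
    {"dp": [-6, -1.4, 0], "turn": 0},
    {"dp": [-6, -1.4, 0], "turn": 0},
    {"dp": [-6, -1.4, 0], "turn": 0}
  ]
}}

```text
time_s: 13.45
position: [0.5462, 0.0728, 0.1007]
tcp_rot: [[-0.234, 0.972, 0.013], [0.972, 0.233, 0.022], [0.018, 0.018, -1.0]]
force: [-0.2, -0.4, -1.8]
opening: 0.274
```

{"name": "play_rows", "arguments": {
  "increments": [
    {"dp": [-6, -1.4, 0], "turn": 0},
    {"dp": [-6, -1.4, 0], "turn": 0},
    {"dp": [-6, -1.4, 0], "turn": 0},
    {"dp": [-6, -1.4, 0], "turn": 0},
    {"dp": [-6, -1.4, 0], "turn": 0}
  ]
}}

```text
time_s: 13.95
position: [0.5142, 0.065, 0.1013]
tcp_rot: [[-0.233, 0.972, 0.016], [0.972, 0.233, 0.022], [0.018, 0.02, -1.0]]
force: [0.5, -0.6, -0.4]
opening: 0.274
```

```bash
python3 - <<'E'
from h import *
s=st()
p,d=bot.capture("wrist"); cv2.imwrite("pics/w5.png",p)
E
```

```text
13.95 pos [514.2338  65.0107 101.3167] stage [-40.6752  19.3405 101.3167] F [ 0.4517 -0.5551 -0.3977] op 0.274
[[-0.2333  0.9723  0.0156]
 [ 0.9722  0.233   0.0218]
 [ 0.0176  0.0202 -0.9996]]
```

View pics/w5.png

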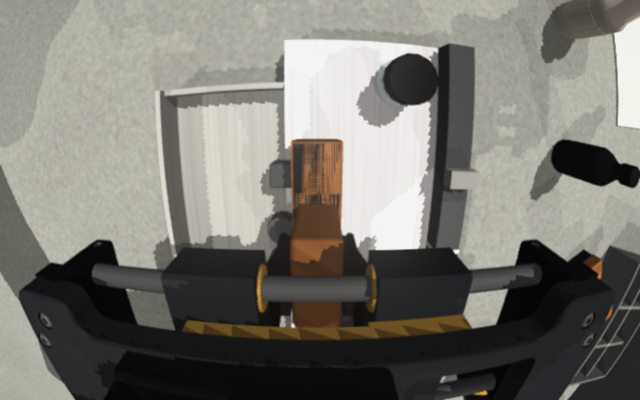

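The cores are riding ahead of the blade, cube at (281,173) and disc at (281,225), right at the bed's edge. I carry on over it.

{"name": "play_rows", "arguments": {
  "increments": [
    {"dp": [-6, -1.4, -0.3], "turn": 0},
    {"dp": [-6, -1.4, -0.3], "turn": 0},
    {"dp": [-6, -1.4, -0.3], "turn": 0},
    {"dp": [-6, -1.4, 0], "turn": 0},
    {"dp": [-6, -1.4, 0], "turn": 0}
  ]
}}

```text
time_s: 14.5
position: [0.4799, 0.0575, 0.1001]
tcp_rot: [[-0.234, 0.972, 0.012], [0.972, 0.233, 0.022], [0.019, 0.017, -1.0]]
force: [-0.8, 0.2, -1.1]
opening: 0.278
```

{"name": "play_rows", "arguments": {
  "increments": [
    {"dp": [-6, -1.4, 0], "turn": 0},
    {"dp": [-4, -1, 0], "turn": 0},
    {"dp": [-2, -0.5, 0], "turn": 0},
    {"dp": [0, 0, 0], "turn": 0},
    {"dp": [0, 0, 0], "turn": 0}
  ]
}}

```text
time_s: 15.0
position: [0.4658, 0.0542, 0.1002]
tcp_rot: [[-0.233, 0.972, 0.011], [0.972, 0.233, 0.022], [0.019, 0.016, -1.0]]
force: [0.2, -0.4, -1.6]
opening: 0.273
```

```bash
python3 - <<'E'
from h import *
s=st()
p,d=bot.capture("wrist"); cv2.imwrite("pics/w6.png",p)
p2,d2=bot.capture("scene"); cv2.imwrite("pics/s6c.png",cv2.resize(p2[120:260,220:420],None,fx=4,fy=4))
E
```

```text
15.0 pos [465.8064  54.1845 100.178 ] stage [-90.2918  20.1186 100.178 ] F [ 0.2433 -0.4375 -1.5995] op 0.273
[[-0.2331  0.9724  0.0111]
 [ 0.9723  0.2329  0.0221]
 [ 0.0189  0.016  -0.9997]]
```

View pics/w6.png

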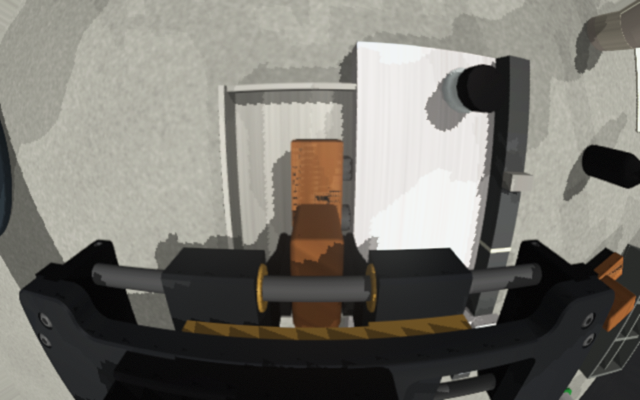

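View pics/s6c.png

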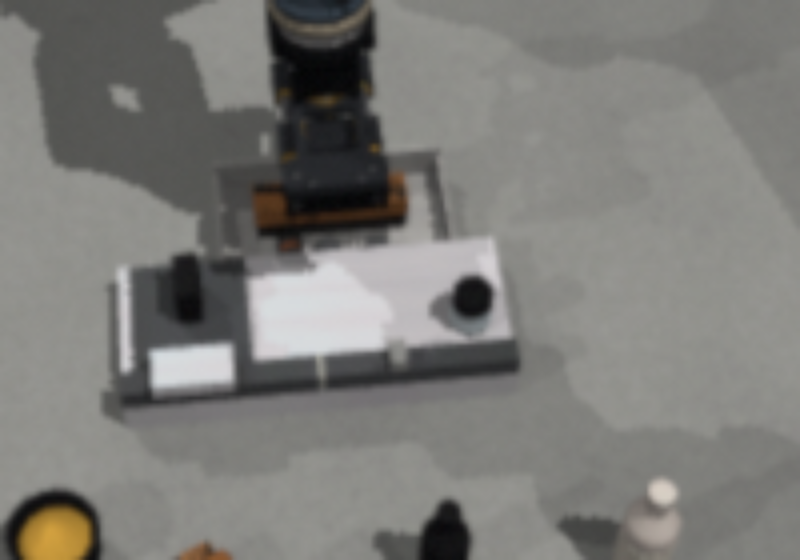

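The bed is clear and the cores have dropped into the tray behind the blade, seen in the scene crop at (290,243), (325,243) and (375,238). Lifting straight up and checking.

{"name": "play_rows", "arguments": {
  "increments": [
    {"dp": [0, 0, 10], "turn": 0},
    {"dp": [0, 0, 25], "turn": 0},
    {"dp": [0, 0, 30], "turn": 0},
    {"dp": [0, 0, 25], "turn": 0},
    {"dp": [0, 10, 10], "turn": 0}
  ]
}}

```text
time_s: 15.6
position: [0.4652, 0.064, 0.2042]
tcp_rot: [[-0.232, 0.973, 0.008], [0.972, 0.232, 0.022], [0.02, 0.013, -1.0]]
force: [1.2, -0.3, -1.4]
opening: 0.274
```

{"name": "play_rows", "arguments": {
  "increments": [
    {"dp": [5, 25, 0], "turn": -0.1},
    {"dp": [8, 42, 0], "turn": -0.13},
    {"dp": [8, 42, 0], "turn": -0.13},
    {"dp": [8, 42, 0], "turn": -0.13},
    {"dp": [8, 42, 0], "turn": -0.13}
  ]
}}

```text
time_s: 16.1
position: [0.5039, 0.2553, 0.2114]
tcp_rot: [[0.394, 0.919, 0.028], [0.919, -0.394, 0.008], [0.019, 0.022, -1.0]]
force: [0.4, -0.6, -2.5]
opening: 0.273
```

```bash
python3 - <<'E'
from h import *
s=st()
p2,d2=bot.capture("scene"); cv2.imwrite("pics/s7c.png",cv2.resize(p2[120:260,220:420],None,fx=4,fy=4))
C=w2s(cloud("scene",d2)); V=p2.max(2)
m=(d2>0)&(C[...,0]>-.155)&(C[...,0]<-.055)&(C[...,1]>-.07)&(C[...,1]<.12)&(C[...,2]>.012)&(C[...,2]<.035)&(V<110)
for mm,st_,ce in comps(m,5): print(ce,st_[4],np.median(C[mm],0)*1000)
E
```

```text
16.1 pos [503.8555 255.3418 211.4273] stage [ -6.3347 206.8355 211.4273] F [ 0.4134 -0.5627 -2.4772] op 0.273
[[ 0.3937  0.9188  0.0279]
 [ 0.919  -0.3941  0.0084]
 [ 0.0187  0.0223 -0.9996]]
[305.6324 162.6728] 272 [-151.419    40.5212   24.2808]
[291.6667 180.2   ] 15 [-79.5479 -15.1187  23.6132]
[313.1818 180.3636] 11 [-72.4069  55.3476  21.3693]
[301.5 180.6] 10 [-74.3711  17.9307  22.2603]
```

View pics/s7c.png

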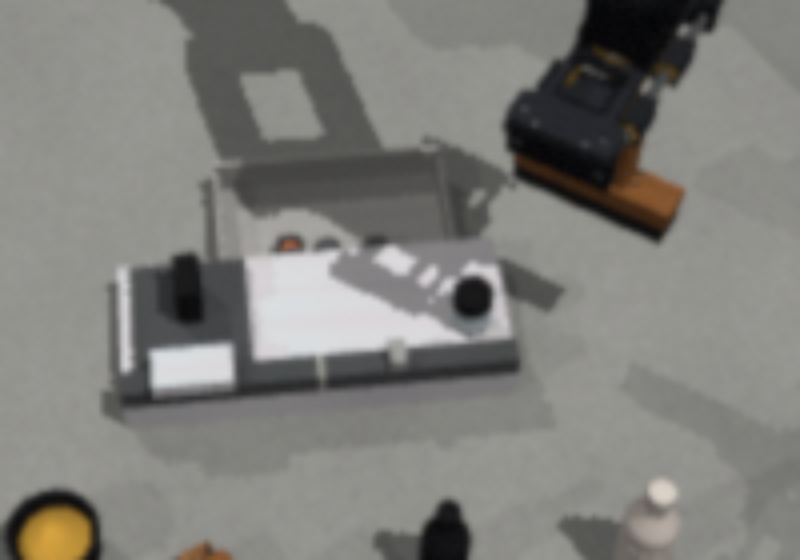

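All three cores are in the tray (stage x −72 to −80, tops at 21 to 24 mm). Now I put the scraper back where it stood.

{"name": "play_rows", "arguments": {
  "increments": [
    {"dp": [8, 42, 0], "turn": -0.1},
    {"dp": [8, 40, 0], "turn": -0.07},
    {"dp": [6, 30, 0], "turn": 0},
    {"dp": [3, 15, 0], "turn": 0},
    {"dp": [0, 0, 0], "turn": 0}
  ]
}}

```text
time_s: 16.65
position: [0.5293, 0.3954, 0.2146]
tcp_rot: [[0.546, 0.837, 0.036], [0.837, -0.546, 0.011], [0.029, 0.024, -0.999]]
force: [-0.5, -0.8, -2.0]
opening: 0.272
```

{"name": "play_rows", "arguments": {
  "increments": [
    {"dp": [0, 0, -15], "turn": 0},
    {"dp": [0, 0, -30], "turn": 0},
    {"dp": [0, 0, -30], "turn": 0},
    {"dp": [0, 0, -20], "turn": 0},
    {"dp": [0, 0, -10], "turn": 0}
  ]
}}

```text
time_s: 17.15
position: [0.5291, 0.3912, 0.1114]
tcp_rot: [[0.544, 0.838, 0.04], [0.839, -0.544, 0.01], [0.03, 0.028, -0.999]]
force: [-0.1, -0.2, -1.4]
opening: 0.273
```

```bash
python3 - <<'E'
from h import *
s=st()
p,d=bot.capture("wrist"); c=cal("wrist"); cv2.imwrite("pics/w8.png",p); C=wcloud(d,c)
print("foot top",np.median(C[145:185,308:328].reshape(-1,3),0),"far/near",np.median(C[142:150,308:328,2]),np.median(C[180:190,308:328,2]))
E
```

```text
17.15 pos [529.1186 391.2092 111.4312] stage [ 49.948  333.0513 111.4312] F [-0.0511 -0.1718 -1.3502] op 0.273
[[ 0.5436  0.8384  0.0399]
 [ 0.8388 -0.5443  0.0101]
 [ 0.0302  0.028  -0.9992]]
foot top [0.5561 0.4319 0.0787] far/near 0.0787733136287598 0.07864651543017527
```

View pics/w8.png

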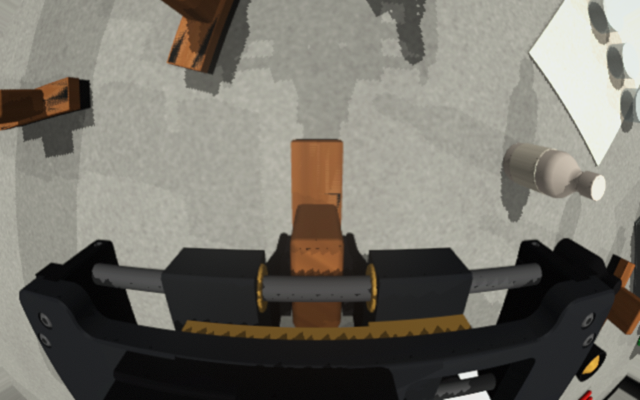

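{"name": "play_rows", "arguments": {
  "increments": [
    {"dp": [0, 0, -10], "turn": 0},
    {"dp": [0, 0, -15], "turn": 0},
    {"dp": [0, 0, -10], "turn": 0},
    {"dp": [0, 0, -4], "turn": 0},
    {"dp": [0, 0, 0], "turn": 0}
  ]
}}

```text
time_s: 17.7
position: [0.5302, 0.39, 0.0708]
tcp_rot: [[0.544, 0.838, 0.041], [0.838, -0.545, 0.01], [0.031, 0.029, -0.999]]
force: [-0.3, 0.9, -1.2]
opening: 0.274
```

{"name": "play_rows", "arguments": {
  "increments": [
    {"dp": [0, 0, -2], "turn": 0},
    {"dp": [0, 0, -1], "turn": 0},
    {"dp": [0, 0, 0], "turn": 0},
    {"dp": [0, 0, 0], "turn": 0},
    {"dp": [0, 0, 0], "turn": 0}
  ]
}}

```text
time_s: 18.2
position: [0.5313, 0.3909, 0.0692]
tcp_rot: [[0.544, 0.838, 0.045], [0.839, -0.545, 0.012], [0.034, 0.031, -0.999]]
force: [0.5, -0.1, -2.0]
opening: 0.273
```

{"name": "play_rows", "arguments": {
  "increments": [
    {"dp": [0, 0, -1.5], "turn": 0},
    {"dp": [0, 0, -1.5], "turn": 0},
    {"dp": [0, 0, -1], "turn": 0},
    {"dp": [0, 0, 0], "turn": 0},
    {"dp": [0, 0, 0], "turn": 0}
  ]
}}

```text
time_s: 18.7
position: [0.5317, 0.3913, 0.0674]
tcp_rot: [[0.543, 0.838, 0.046], [0.839, -0.544, 0.012], [0.035, 0.032, -0.999]]
force: [-0.2, -0.2, -1.6]
opening: 0.274
```

{"name": "play_rows", "arguments": {
  "increments": [
    {"dp": [0, 0, -2], "turn": 0},
    {"dp": [0, 0, -1], "turn": 0},
    {"dp": [0, 0, 0], "turn": 0},
    {"dp": [0, 0, 0], "turn": 0},
    {"dp": [0, 0, 0], "turn": 0}
  ]
}}

```text
time_s: 19.2
position: [0.5322, 0.3921, 0.0667]
tcp_rot: [[0.544, 0.838, 0.047], [0.838, -0.545, 0.014], [0.037, 0.032, -0.999]]
force: [-0.1, -0.6, 1.1]
opening: 0.274
```

Now touching the bench (force changed from −1.6 to +1.1 N). I let go.

{"name": "play_rows", "arguments": {
  "increments": [
    {"dp": [0, 0, 0], "turn": 0},
    {"dp": [0, 0, 0], "turn": 0},
    {"dp": [0, 0, 0], "turn": 0},
    {"dp": [0, 0, 0], "turn": 0},
    {"dp": [0, 0, 0], "turn": 0}
  ],
  "claw": 0.7
}}

```text
time_s: 19.7
position: [0.533, 0.3923, 0.0661]
tcp_rot: [[0.544, 0.838, 0.049], [0.838, -0.545, 0.015], [0.039, 0.033, -0.999]]
force: [-0.3, 0.7, -0.4]
opening: 0.636
```

```bash
python3 - <<'E'
from h import *
s=st()
p,d=bot.capture("wrist"); cv2.imwrite("pics/w9.png",p)
E
```

```text
19.7 pos [533.0368 392.3283  66.0871] stage [ 54.0191 333.2248  66.0871] F [-0.3469  0.7462 -0.4286] op 0.636
[[ 0.5441  0.8376  0.0486]
 [ 0.8381 -0.5453  0.0147]
 [ 0.0389  0.0327 -0.9987]]
```

View pics/w9.png

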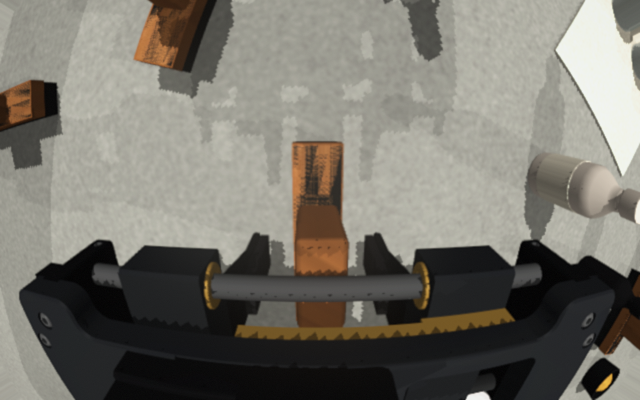

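{"name": "play_rows", "arguments": {
  "increments": [
    {"dp": [0, 0, 10], "turn": 0},
    {"dp": [0, 0, 30], "turn": 0},
    {"dp": [0, 0, 40], "turn": 0},
    {"dp": [0, 0, 40], "turn": 0},
    {"dp": [0, 0, 25], "turn": 0}
  ]
}}

```text
time_s: 20.25
position: [0.5292, 0.3903, 0.2128]
tcp_rot: [[0.545, 0.838, 0.039], [0.838, -0.545, 0.01], [0.029, 0.027, -0.999]]
force: [0.3, 0.5, -1.3]
opening: 0.696
```

{"name": "play_rows", "arguments": {
  "increments": [
    {"dp": [-1, -20, 0], "turn": -0.1},
    {"dp": [0, -45, 0], "turn": -0.13},
    {"dp": [0, -45, 0], "turn": -0.13},
    {"dp": [0, -45, 0], "turn": -0.13},
    {"dp": [0, -45, 0], "turn": -0.13}
  ]
}}

```text
time_s: 20.75
position: [0.5317, 0.1926, 0.2254]
tcp_rot: [[0.934, 0.352, 0.062], [0.353, -0.935, -0.014], [0.054, 0.035, -0.998]]
force: [0.9, -0.7, -0.2]
opening: 0.702
```

{"name": "play_rows", "arguments": {
  "increments": [
    {"dp": [0, -45, 0], "turn": -0.1},
    {"dp": [0, -45, 0], "turn": -0.04},
    {"dp": [0, -45, 0], "turn": 0},
    {"dp": [0, -25, 0], "turn": 0},
    {"dp": [0, 0, 0], "turn": 0}
  ]
}}

```text
time_s: 21.25
position: [0.5319, 0.0216, 0.2306]
tcp_rot: [[0.977, 0.204, 0.068], [0.206, -0.978, -0.025], [0.061, 0.039, -0.997]]
force: [0.2, -0.1, 0.5]
opening: 0.698
```

```bash
python3 - <<'E'
from h import *
s=st()
p2,d2=bot.capture("scene"); cv2.imwrite("pics/s10.png",p2); np.save("s10.npy",d2)
p,d=bot.capture("wrist"); cv2.imwrite("pics/w10.png",p); np.save("w10.npy",d)
C=cloud("scene",d2); hsv=cv2.cvtColor(p2,cv2.COLOR_BGR2HSV)
m=(hsv[...,0]<20)&(hsv[...,1]>110)&(hsv[...,2]>50)&(d2>0)&(C[...,2]>.01)
for mm,st_,ce in comps(m,40):
    P=C[mm]
    if abs(ce[0]-406)>30: continue
    for lo,hi in((.024,.045),(.08,.1)):
        Q=P[(P[:,2]>lo)&(P[:,2]<hi)]; r,b=rect(Q); print(ce,np.median(Q[:,2]),r)
E
```

```text
21.25 pos [531.8685  21.5537 230.6254] stage [-33.6725 -27.0326 230.6254] F [ 0.1737 -0.0776  0.5487] op 0.698
[[ 0.9766  0.2041  0.0681]
 [ 0.2062 -0.9782 -0.0254]
 [ 0.0614  0.0389 -0.9974]]
[409.1438 202.6867] 0.03285217854898648 ((537.1952514648438, 392.2704772949219), (119.30847930908203, 31.71605682373047), 57.729515075683594)
[409.1438 202.6867] 0.08860382818347401 ((538.0802001953125, 391.7228088378906), (47.109092712402344, 27.427936553955078), 56.71498489379883)
```

View pics/w10.png

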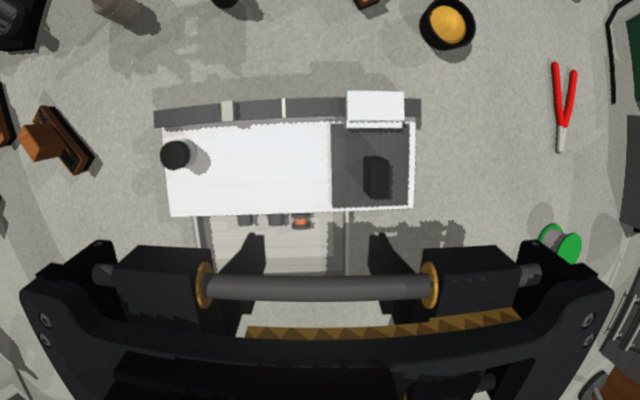

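View pics/s10.png

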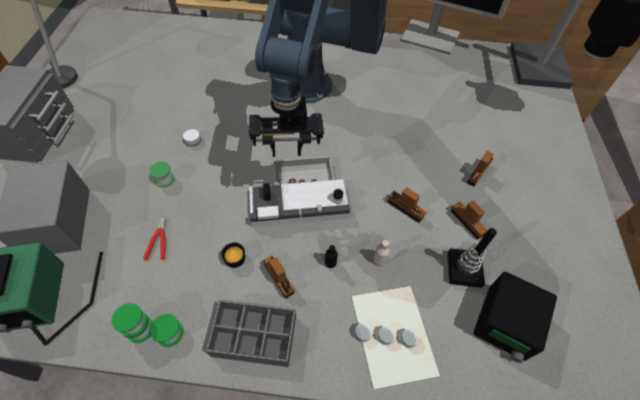

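Scene picture: the scraper stands upright at (409,203), clear of the stage, and the three cores are in the tray. Wrist picture: the handle is at (377,177). I measure the handle.

```bash
python3 - <<'E'
from h import *
s=bot.read_state(); c=cal("wrist"); im=cv2.imread("pics/w10.png"); d=np.load("w10.npy"); C=wcloud(d,c); Z=C[...,2]
m=(Z>.068)&(Z<.085); m[:150]=0; m[205:]=0; m[:,:350]=0; m[:,400:]=0
P=C[m]; r,b=rect(P); print(m.sum(),np.median(P[:,2]),r, "stage",w2s(np.array([*r[0],78])/1000)*1000)
q=w2s(P)*1000; print(q.min(0),q.max(0))
V=im.max(2)
# shutter leading edge & white line
row=172; print([ (u,V[row,u],(w2s(wonz(u,row,.038,c))*1000)[:2]) for u in (328,330,332,334)])
m=np.zeros(V.shape,bool); m[98:120,278:290]=1; m&=V>150; v,u=np.where(m); print("line",u.mean(),v.mean(),w2s(wonz(u.mean(),v.mean(),.05,c))*1000)
c2=C[...]; 
for n in("core",):
    m=(Z>.012)&(Z<.035); m[:205]=0;m[232:]=0;m[:,:235]=0;m[:,315:]=0; m&=V<140
    for mm,st_,ce in comps(m,20): print(ce,st_[4],w2s(np.median(C[mm],0))*1000)
E
```

```text
810 0.07760275566372643 ((564.8692016601562, -37.990455627441406), (40.40174102783203, 20.25221824645996), 13.766336441040039) stage [-15.4839 -92.6353  78.    ]
[ -35.6864 -102.8036   68.0142] [  4.6837 -82.5237  79.81  ]
[(328, np.uint8(219), array([-13.346 , -44.0378])), (330, np.uint8(213), array([-13.4132, -46.2712])), (332, np.uint8(106), array([-13.4795, -48.5071])), (334, np.uint8(91), array([-13.5451, -50.7455]))]
line 283.3720930232558 108.90697674418605 [57.4312  2.087  50.    ]
[300.4135 220.9375] 208 [-76.156  -10.2712  24.3576]
[244.5    219.9091] 154 [-71.3519  57.7235  20.6515]
[275.7306 219.3368] 193 [-71.0022  18.7655  23.1379]
```

{"name": "play_rows", "arguments": {
  "increments": [
    {"dp": [6, -12, 0], "turn": 0.03},
    {"dp": [9, -16, -10], "turn": 0},
    {"dp": [9, -16, -20], "turn": 0},
    {"dp": [6, -10, -20], "turn": 0},
    {"dp": [3, -4, -20], "turn": 0}
  ]
}}

```text
time_s: 21.85
position: [0.5689, -0.03, 0.161]
tcp_rot: [[0.967, 0.244, 0.078], [0.246, -0.969, -0.021], [0.07, 0.04, -0.997]]
force: [0.7, -0.4, -1.0]
opening: 0.698
```

```bash
python3 - <<'E'
from h import *
s=st(); print(np.array([564.9,-38,63])-s["position"]*1000)
E
```

```text
21.85 pos [568.8549 -30.0386 160.9622] stage [ -9.752  -85.8336 160.9622] F [ 0.6727 -0.449  -1.0412] op 0.698
[[ 0.9666  0.2441  0.078 ]
 [ 0.2464 -0.9689 -0.0214]
 [ 0.0703  0.0399 -0.9967]]
[ -3.9549  -7.9614 -97.9622]
```

{"name": "play_rows", "arguments": {
  "increments": [
    {"dp": [-4, -8, -15], "turn": -0.01},
    {"dp": [0, 0, -18], "turn": 0},
    {"dp": [0, 0, -18], "turn": 0},
    {"dp": [0, 0, -12], "turn": 0},
    {"dp": [0, 0, 0], "turn": 0}
  ]
}}

```text
time_s: 22.35
position: [0.5651, -0.0351, 0.0892]
tcp_rot: [[0.969, 0.237, 0.072], [0.239, -0.971, -0.019], [0.065, 0.036, -0.997]]
force: [0.5, -0.4, -0.6]
opening: 0.7
```

```bash
python3 - <<'E'
from h import *
s=st(); print(np.array([564.9,-38,63])-s["position"]*1000)
E
```

```text
22.35 pos [565.0962 -35.0892  89.2094] stage [-14.5859 -89.8672  89.2094] F [ 0.509  -0.357  -0.5737] op 0.7
[[ 0.969   0.2367  0.0715]
 [ 0.2386 -0.9709 -0.0193]
 [ 0.0649  0.0358 -0.9973]]
[ -0.1962  -2.9108 -26.2094]
```

{"name": "play_rows", "arguments": {
  "increments": [
    {"dp": [0, -3, -8], "turn": 0},
    {"dp": [0, 0, -10], "turn": 0},
    {"dp": [0, 0, -6], "turn": 0},
    {"dp": [0, 0, 0], "turn": 0},
    {"dp": [0, 0, 0], "turn": 0}
  ]
}}

```text
time_s: 22.85
position: [0.5668, -0.0378, 0.0644]
tcp_rot: [[0.968, 0.238, 0.075], [0.24, -0.971, -0.02], [0.068, 0.037, -0.997]]
force: [-0.3, -1.3, 0.6]
opening: 0.701
```

```bash
python3 - <<'E'
from h import *
s=st(); print(np.array([564.9,-38,63])-s["position"]*1000)
p,d=bot.capture("wrist"); cv2.imwrite("pics/w11.png",p)
E
```

```text
22.85 pos [566.8312 -37.7908  64.4324] stage [-13.5295 -92.8992  64.4324] F [-0.3335 -1.3101  0.6163] op 0.701
[[ 0.9684  0.2378  0.0748]
 [ 0.2399 -0.9706 -0.02  ]
 [ 0.0679  0.0373 -0.997 ]]
[-1.9312 -0.2092 -1.4324]
```

View pics/w11.png

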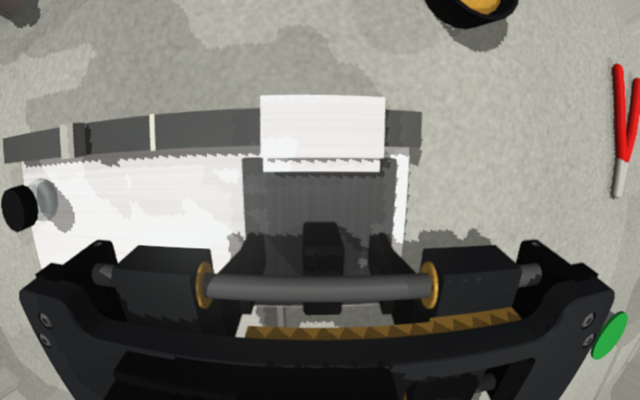

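The handle (322,250) sits midway between the open fingers. Closing on it.

{"name": "play_rows", "arguments": {
  "increments": [
    {"dp": [0, 0, -1], "turn": 0},
    {"dp": [0, 0, 0], "turn": 0},
    {"dp": [0, 0, 0], "turn": 0},
    {"dp": [0, 0, 0], "turn": 0},
    {"dp": [0, 0, 0], "turn": 0}
  ],
  "claw": 0
}}

```text
time_s: 23.4
position: [0.5676, -0.0381, 0.0649]
tcp_rot: [[0.968, 0.238, 0.078], [0.24, -0.971, -0.021], [0.07, 0.039, -0.997]]
force: [0.7, -0.7, 0.3]
opening: 0.335
```

{"name": "play_rows", "arguments": {
  "increments": [
    {"dp": [0, 0, 0], "turn": 0},
    {"dp": [0, 0, 0], "turn": 0},
    {"dp": [0, 0, 0], "turn": 0},
    {"dp": [0, 0, 0], "turn": 0},
    {"dp": [0, 0, 0], "turn": 0}
  ]
}}

```text
time_s: 23.9
position: [0.5681, -0.0397, 0.065]
tcp_rot: [[0.969, 0.236, 0.078], [0.238, -0.971, -0.022], [0.071, 0.04, -0.997]]
force: [-0.5, -2.5, -0.6]
opening: 0.231
```

{"name": "play_rows", "arguments": {
  "increments": [
    {"dp": [-0.7, 3, 0], "turn": 0},
    {"dp": [-1.4, 6, 0], "turn": 0},
    {"dp": [-1.4, 6, 0], "turn": 0},
    {"dp": [-1.4, 6, 0], "turn": 0},
    {"dp": [-0.7, 3, 0], "turn": 0}
  ]
}}

```text
time_s: 24.4
position: [0.5624, -0.0158, 0.065]
tcp_rot: [[0.968, 0.236, 0.079], [0.239, -0.971, -0.024], [0.071, 0.042, -0.997]]
force: [-0.1, -5.5, -1.1]
opening: 0.232
```

```bash
python3 - <<'E'
from h import *
s=st(); u=np.array([-.237,.9715]); print("travel",(s["position"][:2]-[.5681,-.0397])@u*1000, "lat",(s["position"][:2]-[.5681,-.0397])@[.9715,.237]*1000)
E
```

```text
24.4 pos [562.3743 -15.8151  65.0165] stage [-12.7331 -70.4903  65.0165] F [-0.0579 -5.4968 -1.058 ] op 0.232
[[ 0.9685  0.2363  0.0789]
 [ 0.2388 -0.9708 -0.0244]
 [ 0.0708  0.0424 -0.9966]]
travel 24.56113392222617 lat 0.0982068440580497
```

{"name": "play_rows", "arguments": {
  "increments": [
    {"dp": [-1.3, 5.5, 0], "turn": 0},
    {"dp": [-1.4, 6, 0], "turn": 0},
    {"dp": [-1.4, 6, 0], "turn": 0},
    {"dp": [-1.2, 5, 0], "turn": 0},
    {"dp": [-0.5, 2, 0], "turn": 0}
  ]
}}

```text
time_s: 24.9
position: [0.5567, 0.0083, 0.065]
tcp_rot: [[0.968, 0.239, 0.08], [0.242, -0.97, -0.029], [0.071, 0.047, -0.996]]
force: [-0.1, -8.8, -2.3]
opening: 0.234
```

{"name": "play_rows", "arguments": {
  "increments": [
    {"dp": [0, 0, 0], "turn": 0},
    {"dp": [0, 0, 0], "turn": 0},
    {"dp": [0, 0, 0], "turn": 0},
    {"dp": [0, 0, 0], "turn": 0},
    {"dp": [0, 0, 0], "turn": 0}
  ]
}}

```text
time_s: 25.4
position: [0.5569, 0.0072, 0.065]
tcp_rot: [[0.968, 0.239, 0.082], [0.242, -0.97, -0.033], [0.071, 0.051, -0.996]]
force: [0.4, -7.7, -0.7]
opening: 0.236
```

```bash
python3 - <<'E'
from h import *
s=st(); u=np.array([-.237,.9715]); print("travel",(s["position"][:2]-[.5681,-.0397])@u*1000, "lat",(s["position"][:2]-[.5681,-.0397])@[.9715,.237]*1000)
p,d=bot.capture("wrist"); c=cal("wrist"); cv2.imwrite("pics/w12.png",p); np.save("w12.npy",d)
p2,d2=bot.capture("scene"); cv2.imwrite("pics/s12c.png",cv2.resize(p2[120:260,220:420],None,fx=4,fy=4)); cv2.imwrite("pics/s12.png",p2)
E
```

```text
25.4 pos [556.8899   7.1501  65.0031] stage [-12.7049 -46.8793  65.0031] F [ 0.3926 -7.6518 -0.7015] op 0.236
[[ 0.9676  0.239   0.0815]
 [ 0.2423 -0.9697 -0.0325]
 [ 0.0713  0.0512 -0.9961]]
travel 48.1716351254632 lat 0.21289502460444895
```

View pics/w12.png

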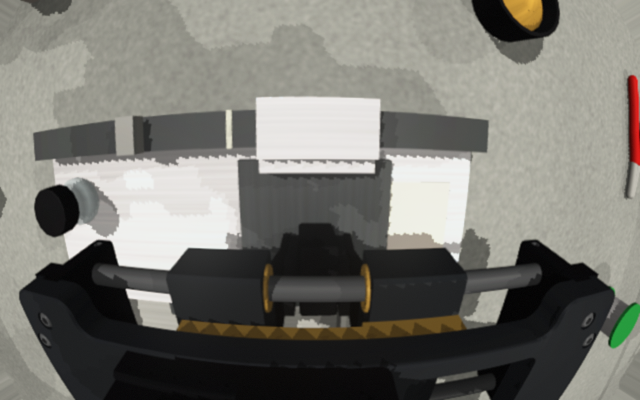

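View pics/s12c.png

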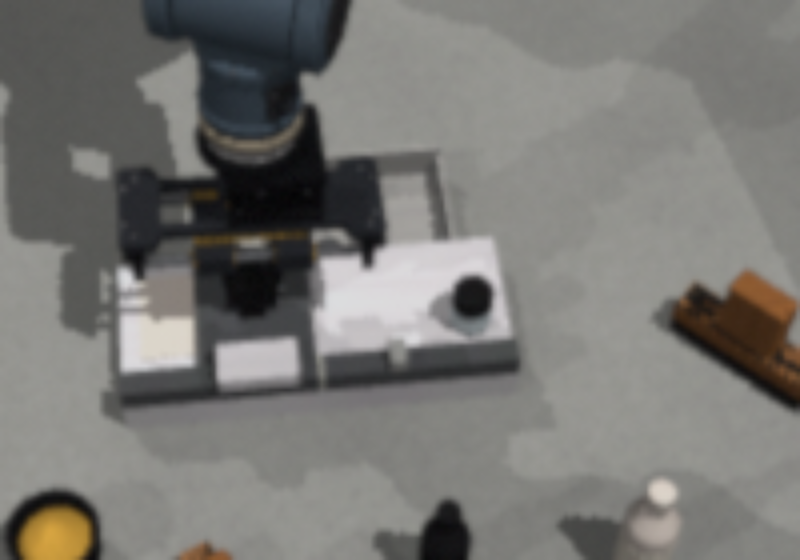

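```bash
python3 - <<'E'
from h import *
c=cal("wrist"); im=cv2.imread("pics/w12.png"); V=im.max(2).astype(int); d=np.load("w12.npy")
m=np.zeros(V.shape,bool); m[112:146,220:238]=1; m&=V>170; v,u=np.where(m); L=w2s(wonz(u.mean(),v.mean(),.05,c))*1000; print("line",u.mean(),v.mean(),L)
for v in (185,200,215,225):
    g=np.diff(V[v,225:255]); u=225+np.argmin(g)+.5; print("edge",v,u,w2s(wonz(u,v,.038,c))*1000)
# shoe leading edge too
C=w2s(wcloud(d,c))
m=(abs(C[...,2]-.064)<.006); m[:90]=0; m[170:]=0; m[:,:245]=0;m[:,390:]=0
q=C[m]*1000; print("shoe",np.percentile(q,[2,98],axis=0))
st()
E
```

```text
line 228.44845360824743 128.3298969072165 [59.0712  0.6389 50.    ]
edge 185 238.5 [26.138  -1.5517 38.    ]
edge 200 238.5 [17.1759 -1.1269 38.    ]
edge 215 239.5 [ 8.0051 -1.2316 38.    ]
edge 225 240.5 [ 1.7539 -1.4675 38.    ]
shoe [[ 44.4896 -74.9467  62.7957]
 [ 73.121  -17.4237  65.4501]]
25.5 pos [556.9129   7.1183  65.0132] stage [-12.69   -46.9156  65.0132] F [ 0.1196 -7.4296 -1.4606] op 0.237
[[ 0.9676  0.239   0.0816]
 [ 0.2423 -0.9697 -0.0326]
 [ 0.0713  0.0513 -0.9961]]
```

The leading edge stands about 2 mm short of the white line (travel about 48 mm). A small nudge to centre it.

{"name": "play_rows", "arguments": {
  "increments": [
    {"dp": [-0.3, 1.2, 0], "turn": 0},
    {"dp": [-0.3, 1.2, 0], "turn": 0},
    {"dp": [-0.1, 0.4, 0], "turn": 0},
    {"dp": [-0.1, 0.3, 0], "turn": 0},
    {"dp": [-0.1, 0.3, 0], "turn": 0}
  ]
}}

```text
time_s: 26.0
position: [0.5565, 0.0086, 0.065]
tcp_rot: [[0.968, 0.238, 0.083], [0.242, -0.97, -0.036], [0.072, 0.055, -0.996]]
force: [0.3, -7.6, -1.4]
opening: 0.233
```

```bash
python3 - <<'E'
from h import *
for i in range(6):
    s=bot.read_state(); print(s["time_s"],"travel",(s["position"][:2]-[.5681,-.0397])@[-.237,.9715]*1000,s["force"],s["opening"])
    p,d=bot.capture("wrist"); c=cal("wrist")
V=p.max(2).astype(int); cv2.imwrite("pics/w13.png",p)
for v in (185,200,215):
    u=225+np.argmin(np.diff(V[v,225:255]))+.5; print("edge",v,u,w2s(wonz(u,v,.038,c))*1000)
m=np.zeros(V.shape,bool); m[112:146,215:238]=1; m&=V>170; v,u=np.where(m); print("line",u.mean(),w2s(wonz(u.mean(),v.mean(),.05,c))*1000)
p2,d2=bot.capture("scene"); cv2.imwrite("pics/s13.png",p2)
C=cloud("scene",d2); hsv=cv2.cvtColor(p2,cv2.COLOR_BGR2HSV)
m=(hsv[...,0]<20)&(hsv[...,1]>110)&(hsv[...,2]>50)&(d2>0)&(C[...,2]>.01)
for mm,st_,ce in comps(m,40):
    if abs(ce[0]-409)<20: 
        Q=C[mm]; Q=Q[Q[:,2]>.08]; print("scraper top",rect(Q)[0],np.median(Q[:,2]))
E
```

```text
26.0 travel 49.65849892758344 [ 0.3011 -7.6386 -1.4367] 0.23267490326433177
26.05 travel 49.65441035922336 [ 0.289  -7.6767 -0.7827] 0.2382837023398602
26.1 travel 49.64173305006991 [ 0.9115 -7.3013 -1.2379] 0.22940924758678555
26.15 travel 49.6542729819261 [ 0.2874 -8.1323 -1.1144] 0.23877996702561213
26.2 travel 49.6456397014483 [-0.2859 -7.8104 -0.3945] 0.23248390410995484
26.25 travel 49.654323072726235 [ 1.2374 -8.0559 -0.1411] 0.23455248798516473
edge 185 237.5 [26.2228  0.4057 38.    ]
edge 200 238.5 [17.2631  0.2382 38.    ]
edge 215 239.5 [ 8.1018  0.1408 38.    ]
line 230.9142857142857 [59.1969  0.6528 50.    ]
scraper top ((536.5416259765625, 392.6485290527344), (47.11940002441406, 26.242359161376953), 56.314476013183594) 0.08880288152968552
```

View pics/s13.png

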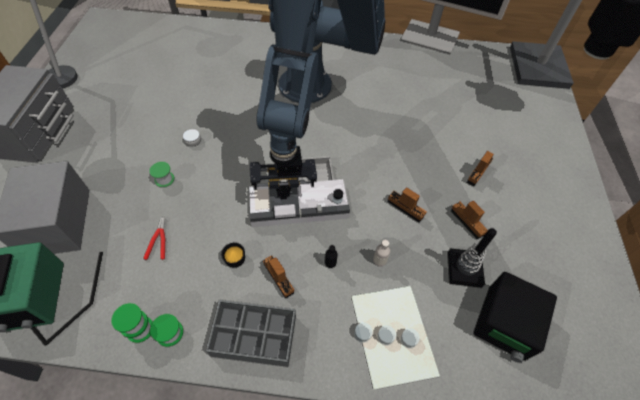

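The shutter's edge is level with the line (travel about 50 mm, steady, about 8 N of spring load). The scraper at (409,203) is upright and clear, and the bystanders are where they were. Handing in.

```bash
python3 - <<'E'
from rig import bot
print(bot.hand_in())
s=bot.read_state(); print(s["time_s"],s["position"],s["force"],s["opening"])
E
```

```text
the job is handed in; nothing more can be done
None
the job is handed in; nothing more can be done
```

The job is handed in at about 26 s of the 58 s allowed; no verdict is reported. I swept all three cores into the catch tray with the scraper nearest the base and stood it back on the bench within about 10 mm of where it started. I then took the shutter handle, slid the shutter to half open and finished still gripping it.

**What the last checks showed:**
- **Shutter:** travel was 49.65 mm and steady, with the leading edge within about 0.5 mm of the white line. The spring load on the gripper was about 8 N.
- **Scraper:** it stands upright with its top at 89 mm, clear of the stage and released.
- **Cores:** when last seen, just before I took the handle, they lay in the tray with tops at 21–24 mm. In the final picture the gripper partly hides them.
- **Bystanders:** they look unmoved in the scene picture; I did not measure their shifts.

**What went wrong or disagreed:**
- **First grasp:** the fingers closed late and held only the top of the scraper's handle. I set it down and took it again lower.
- **Stage position:** the cameras disagreed by about 3–5 mm, so I relied on the close wrist-camera view.
- **Tool tilt:** the tool leaned gradually to about 5° over the run. It did not affect the sweep or the final hold.

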